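# Fill and close the peg magazine

### The arm

A 6-joint arm with a two-finger parallel gripper is mounted at the origin on the work surface. World frame = base frame: x ahead of the robot, y to its left, z up, the work surface at z = 0. Lengths are in mm, angles in rad, forces in N, time in s.
With the tool pointing down it reaches from about 300 to 1000 mm from the base axis. Payload 5.1 kg.
Tool frame: the origin (TCP) lies midway between the tips of the shut fingers; the grasp point (between the pads) lies 19 mm behind it; x points along the fingers, z is the direction in which the jaws open and shut, and the axes are right-handed (so a half turn about x gives the same grasp; the last joint's range is limited). The gripper opens to 95 mm and grips with 3 to 60 N. Pads are 20 mm wide; open, the fingers measure 119 mm over their backs; the gripper's body (75 mm by 180 mm) begins 59 mm behind the grasp point.
Start: joints at [-1.303, 0.124, 1.65, -0, 1.367, -0.083], TCP at [223.339, -610.413, 214.656] pointing down, gripper open.
Joint ranges: [-2.61, 2.61], [-1.02, 2.33], [0.03, 2.71], [-1.35, 4.49], [0.32, 2.68], [-2.91, 2.91]. Speed limits (rad/s): [2.57, 2.57, 3.14, 3.14, 3.14, 3.14].

### API

Orientations are given as [roll, pitch, yaw] about the fixed x, y, z axes, in that order (R = Rz(yaw) Ry(pitch) Rx(roll)).
In Python, from station import bot gives the robot as it stands.
- The arm moves only by the tool servo_tool, never from a script. Its argument "increments" is a list of rows, each a list of 3 entries, a list of its own where there are three numbers: the shift along the world's x, y, z in m, then the turn, a rotation vector about the world's x, y, z in rad, then the opening, from 0 (shut) to 1 (fully open). A call has 1 to 20 rows; each row shifts and turns the commanded pose from where the row before left it; what a row does not reach is not made up. A row lasts 1/10 s, in which the tool goes at most 50 mm and 8.59 degrees, less where a joint would pass 70% of its speed; a pose out of reach is approached as far as the arm can. A call with a gripper value outside its range is refused whole. The fingers move at their own pace and stop on an object; "squeeze" is the grip in N (left out, the last holds). Time passes only in rows, so rows that do not move let the fingers close. It gives the time, the measured TCP pose, the force and the opening at its end, in the units of the state.
- bot.get_obs(): the state, without advancing time (a new reading comes with each control period).
- bot.capture(name): name is "scene" or "top" or "wrist"; returns a dict with "color" (420x560x3 uint8, red, green, blue), "intrinsics" (3x3 intrinsics, pixels), "world_to_cam" (4x4, takes a point from world to camera coordinates); the wrist camera has in their place "mount" (4x4, takes a point from camera to tool coordinates, whose origin is the TCP and whose axes are the tool frame's). Camera axes: x right, y down, z forward; pixel columns grow to the right and rows downward; lengths in mm; the calibration is good to about 2 mm. The wrist camera is an equidistant fisheye: a pixel r from the principal point sees the ray r / f radians off the axis. A picture is of the moment at which its call begins: read the wrist's pose just before it. There is no depth.
- bot.finish_job(): hands the job in, once; it reports no verdict.
The state is a dict: "clock": time; "joint_positions": joint angles; "dq": joint speeds; "tau": joint torques, N m; "tool_pos": TCP position; "tcp_rot": TCP orientation; "force": force on the tool from outside, world axes, zero at the start; "wrist_torque": the same for the moment, N m; "opening": opening from 0.0 (shut) to 1.0 (fully open).
Only numpy, scipy, OpenCV 4.12 (cv2) and the standard library are available. Lean on these libraries where they do the work, as an engineer would, in place of code of your own. Each camera call takes 0.05 s, during which the arm holds its last target.

### The job

Fill the peg magazine for the timber-frame peg driver: feed every loose square wooden peg lying on the bench endways into the mouth of the wooden tube, one after another, each pushing the last deeper, until none sticks out of the mouth. Then take the plywood cover plate by its handle and lower it slowly and level over the two steel guide pins, its gate in front of the tube's mouth, until it sits fully home and level; do not drop it. Leave everything else where it lies.

Things in the scene. Friction and masses are not known exactly. Their poses are not given: they have to be found in the camera images.
- magazine: Fixed wooden magazine. Origin on the bench top directly under the middle of the tube's mouth; x runs level from the mouth into the tube (roughly away from the robot), z up. Plywood base 10 mm thick at x 0..335, y -85..85 mm; bench clear in front of the mouth. Tube 45 mm wide outside, top at z 70 mm, with a 10 mm slot along the top that shows the pegs. All magazine points share its axes.
- mouth (a point): Centre of the tube's open mouth (a flat end face, no lead-in), in the magazine's frame at x 0, y 0, z 47.5 mm. Square bore 25x25 mm: floor at z 35, ceiling at z 60 mm; closed end at x 312 mm.
- pin_l (a point): The cover rests on both pin collars and the tube's top. Seat of the left pin: centre of the top of its 28 mm wide collar, in the magazine's frame at x 50, y 75, z 70 mm. The upright steel pin of 14 mm diameter rises from here, full width for 30 mm, then tapering over 10 mm to a 7 mm wide tip 40 mm above the seat.
- pin_r (a point): Seat of the right guide pin, like the left, at x 50, y -75, z 70 mm in the magazine's frame.
- cover: Loose plywood plate, 0.3 to 0.5 kg, standing right way up on its gate and two feet. Origin at the plate's underside midway between its holes, 30 mm above the bench at the start; z up. Plate 18 mm thick, x -68..40, y -110..110 mm. Holes 16.5 mm wide at x 0, y +75 and -75 mm. Home: axes as the magazine's, origin at x 50, y 0, z 70 mm of the magazine's frame.
- handle (a point): Top centre of the cover's handle, an upright wooden block 24 mm wide in the cover's x, 80 mm long in its y, 42 mm tall above the plate; in the cover's frame at x -12, y 0, z 60 mm.
- gate (a point): Bottom centre of the cover's gate, a block 12 mm thick (x), 60 mm wide (y), hanging 30 mm below the plate; in the cover's frame at x -62, y 0, z -30 mm. Closed, it stands 6 mm in front of the tube's mouth. The two feet, 24x16 mm, as tall, are at x 26, y +100 and -100 mm.
- peg1: Loose square wooden peg, 20x20 mm and 60 mm long, 24 g; the last 4 mm at both ends step down to 16x16 mm. Either end may go first. Origin at its centre, x along its length. May be absent. At the start lies flat on the bench.
- peg2: Loose square wooden peg, 20x20 mm and 60 mm long, 24 g; the last 4 mm at both ends step down to 16x16 mm. Either end may go first. Origin at its centre, x along its length. May be absent. At the start lies flat on the bench.
- peg3: Loose square wooden peg, 20x20 mm and 60 mm long, 24 g; the last 4 mm at both ends step down to 16x16 mm. Either end may go first. Origin at its centre, x along its length. May be absent. At the start lies flat on the bench.
- peg4: Loose square wooden peg, 20x20 mm and 60 mm long, 24 g; the last 4 mm at both ends step down to 16x16 mm. Either end may go first. Origin at its centre, x along its length. May be absent. At the start lies flat on the bench.
- peg5: Loose square wooden peg, 20x20 mm and 60 mm long, 24 g; the last 4 mm at both ends step down to 16x16 mm. Either end may go first. Origin at its centre, x along its length. May be absent. At the start lies flat on the bench.
- chisel: loose chisel, 265 mm long, wooden handle; origin under its middle
- tape: loose black tape measure, 70x36x64 mm; origin at the centre of its underside
- offcut: loose timber offcut 90x60x45 mm; origin at the centre of its underside
Not all that is in view belongs to the job. What is shaped like the cover but turquoise is not meant.

How it is judged:
By the outcome, as a careful person would: the job done as asked, in the order asked, and still so for the second after the job is handed in, with the robot touching nothing.
Of peg1, peg2, peg3, peg4, peg5 only 3 to 5 are there at a start; the rules pass over those that are not, and their reading is None.
At some moment in a run one of peg1, peg2, peg3, peg4, peg5 may be knocked a few centimetres aside while the robot is not near it.
It also fails if it takes over 210 s, if anything falls off the work surface, if the arm or the gripper's body presses on something with over 40 N, if the wrist force passes 120 N, or if a joint passes its speed limit or range.

## Working session

There is one attempt and no reset: what is moved stays moved. The work goes in short steps, Python scripts to look and compute and a tool call to move; the robot and the scene stay as the last step left them, time stands still between calls to the robot, and variables do not carry over. Pictures are saved under pics/ and viewed, and the job is handed in when it is done.

Besides the shell and the picture viewer there is one more tool, called after "Request:" as name([rows], argument=value, ...), one row to a line, values as JSON. servo_tool: Moves the arm, as the interface text tells. Its arguments: {"type":"object","properties":{"increments":{"type":"array"},"squeeze":{"type":"number"}},"required":["increments"]}

```bash
ls; mkdir -p pics; python3 - <<'E'
from station import bot
import cv2,numpy as np
o=bot.get_obs();print({k:np.round(v,3).tolist() for k,v in o.items()})
for n in("scene","top","wrist"):
    c=bot.capture(n);cv2.imwrite(f"pics/{n}0.png",c["color"][:,:,::-1])
    print(n,{k:np.round(v,4).tolist() for k,v in c.items() if k!="color"})
E
```

```text
pics
{'clock': 0.0, 'joint_positions': [-1.303, 0.124, 1.652, 0.0, 1.367, -0.083], 'dq': [0.001, -0.001, 0.0, -0.001, 0.0, -0.001], 'tau': [0.001, -41.76, -35.993, 0.078, 0.049, -0.0], 'tool_pos': [223.196, -609.815, 213.41], 'tcp_rot': [3.057, 1.569, 1.837], 'force': [0.149, -0.201, 0.72], 'wrist_torque': [-0.0, 0.025, -0.021], 'opening': 0.999}
scene {'intrinsics': [[489.1011, 0.0, 278.9952], [0.0, 489.1011, 208.2304], [0.0, 0.0, 1.0]], 'world_to_cam': [[-0.1698, 0.9853, 0.0187, 62.6648], [0.6201, 0.1216, -0.7751, -243.6694], [-0.7659, -0.12, -0.6316, 1569.5383], [0.0, 0.0, 0.0, 1.0]]}
top {'intrinsics': [[526.7859, 0.0, 281.062], [0.0, 526.7859, 212.1413], [0.0, 0.0, 1.0]], 'world_to_cam': [[-0.0585, -0.9983, -0.0046, 25.481], [-0.9743, 0.0581, -0.2176, 521.0338], [0.2175, -0.0082, -0.976, 1145.8206], [0.0, 0.0, 0.0, 1.0]]}
wrist {'intrinsics': [[325.1923, 0.0, 277.5952], [0.0, 325.1923, 214.2312], [0.0, 0.0, 1.0]], 'mount': [[0.0019, -0.2548, 0.967, -170.7909], [-0.0001, -0.967, -0.2548, 71.8549], [1.0, 0.0004, -0.0018, 0.6275], [0.0, 0.0, 0.0, 1.0]]}
```

View pics/scene0.png

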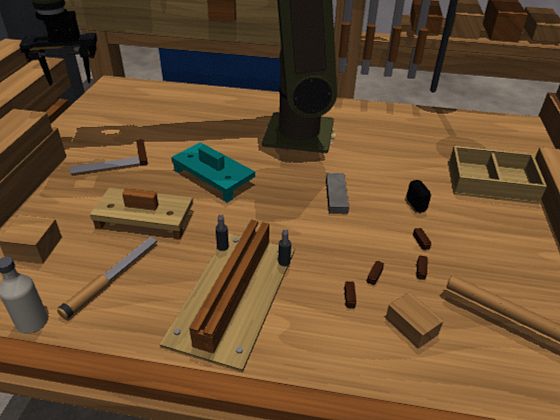

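View pics/top0.png

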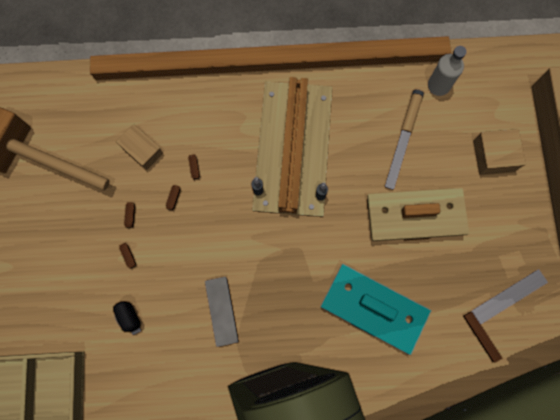

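View pics/wrist0.png

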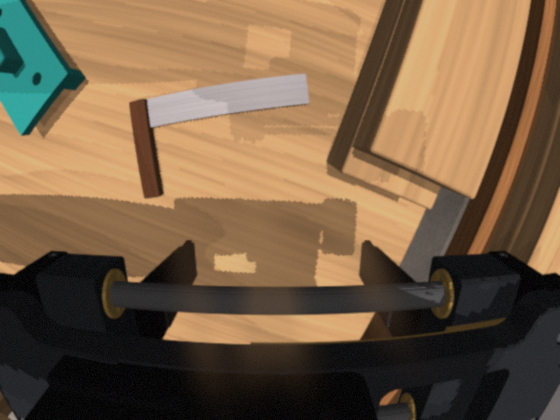

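Four dark pegs are visible: top (195,167), (173,197), (130,215), (127,256); they match scene (350,293), (375,272), (422,267), (422,238). The plywood cover is at top (418,213). The turquoise decoy is at (375,308) and other brown items (offcut, mallet, sliding square) aren't pegs. Now I'll measure and take close crops.

```bash
cat > h.py <<'E'
from station import bot
import cv2,numpy as np
from scipy.spatial.transform import Rotation as R
def ray(c,u,v,z):
    K=c["intrinsics"];T=c["world_to_cam"];r=T[:3,:3].T
    o=-r@T[:3,3];d=r@np.linalg.solve(K,[u,v,1.]);return o+d*(z-o[2])/d[2]
def proj(c,P):
    P=np.atleast_2d(P);T=c["world_to_cam"];q=P@T[:3,:3].T+T[:3,3];q=q@c["intrinsics"].T;return q[:,:2]/q[:,2:]
def wproj(c,P,o):  # wrist projection
    Rt=R.from_euler("xyz",o["tcp_rot"]).as_matrix()
    q=(np.atleast_2d(P)-o["tool_pos"])@Rt
    M=c["mount"];q=(q-M[:3,3])@M[:3,:3]
    rr=np.hypot(q[:,0],q[:,1]);th=np.arctan2(rr,q[:,2]);f=c["intrinsics"][0,0]
    return np.c_[q[:,0]/rr*th*f,q[:,1]/rr*th*f]+c["intrinsics"][:2,2]
def wray(c,u,v,z,o):
    Rt=R.from_euler("xyz",o["tcp_rot"]).as_matrix();M=c["mount"]
    K=c["intrinsics"];x=(u-K[0,2])/K[0,0];y=(v-K[1,2])/K[0,0];th=np.hypot(x,y)
    d=np.array([x/th*np.sin(th),y/th*np.sin(th),np.cos(th)])
    d=Rt@M[:3,:3]@d;p=Rt@M[:3,3]+o["tool_pos"];return p+d*(z-p[2])/d[2]
def crop(c,x0,y0,w,h,s,name):
    im=c["color"][y0:y0+h,x0:x0+w,::-1];cv2.imwrite("pics/"+name,cv2.resize(im,None,fx=s,fy=s,interpolation=cv2.INTER_CUBIC))
E
python3 - <<'E'
from h import *
c=bot.capture("top");s=bot.capture("scene")
crop(c,100,130,130,150,4,"t_pegs.png");crop(c,240,65,110,160,3.7,"t_mag.png");crop(c,355,175,125,80,6,"t_cov.png")
crop(s,150,210,160,160,3.7,"s_mag.png")
crop(s,330,220,110,100,5,"s_pegs.png")
im=c["color"].astype(int)
m=((im.sum(2)<190)).astype(np.uint8)
n,l,st,ce=cv2.connectedComponentsWithStats(m[130:280,100:230])
for i in range(1,n):
    if st[i,4]>60:
        pts=np.argwhere(l==i)[:,::-1].astype(np.float32)+[100,130]
        W=np.array([ray(c,u,v,10)[:2] for u,v in pts]).astype(np.float32)
        print(st[i],ce[i]+[100,130],cv2.minAreaRect(W))
E
```

```text
[ 42  19  21  21 167] [152.48502994 159.68862275] ((681.9830932617188, 297.6741027832031), (17.85353660583496, 60.19712829589844), 42.770103454589844)
[ 89  25  11  25 202] [194.07425743 167.09405941] ((656.6878662109375, 198.26824951171875), (63.19922637939453, 20.160442352294922), 6.547326564788818)
[ 66  56  15  25 237] [172.93670886 197.87341772] ((582.492431640625, 250.751708984375), (23.907487869262695, 61.44203567504883), 70.94093322753906)
[ 24  73  12  26 244] [129.69262295 215.13114754] ((545.6651000976562, 353.9292907714844), (24.040884017944336, 60.95079803466797), 85.25650787353516)
[ 20 113  17  26 235] [127.67234043 255.65106383] ((449.6661376953125, 358.2965087890625), (62.65819549560547, 21.8837890625), 22.84691047668457)
```

View pics/t_pegs.png

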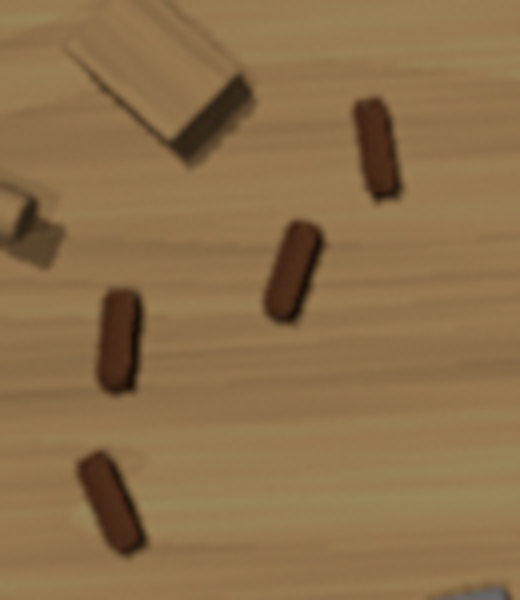

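View pics/t_mag.png

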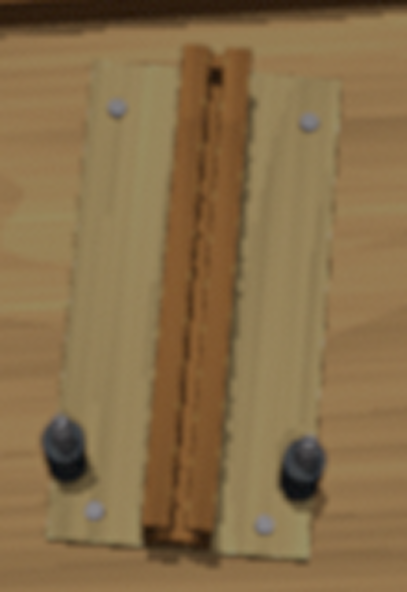

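View pics/t_cov.png

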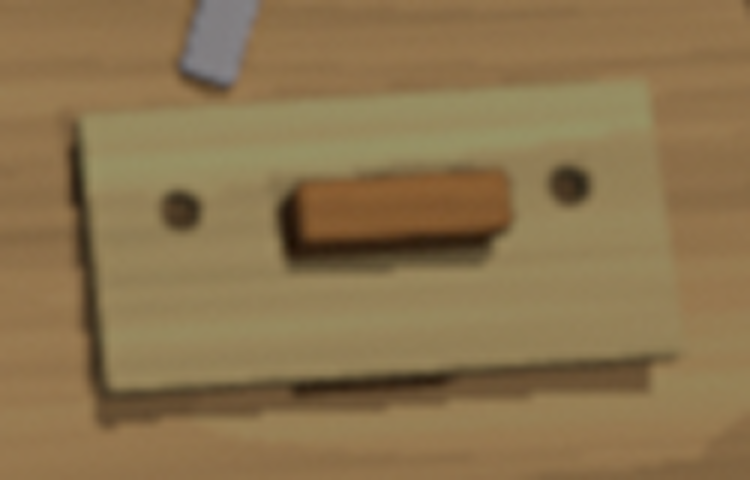

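View pics/s_mag.png

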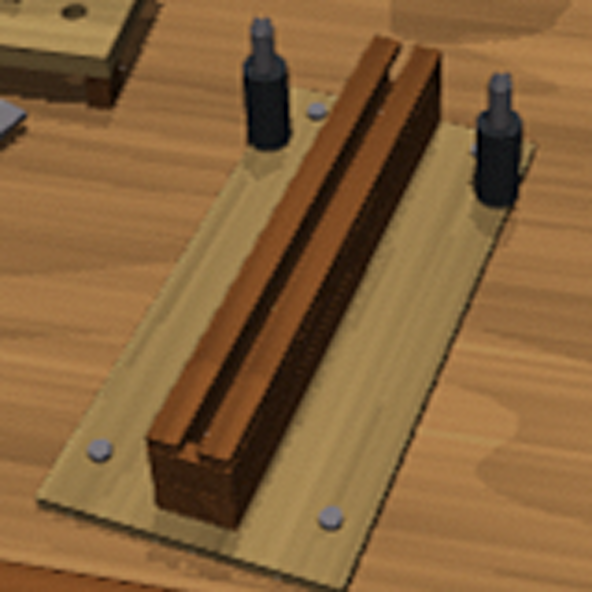

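View pics/s_pegs.png

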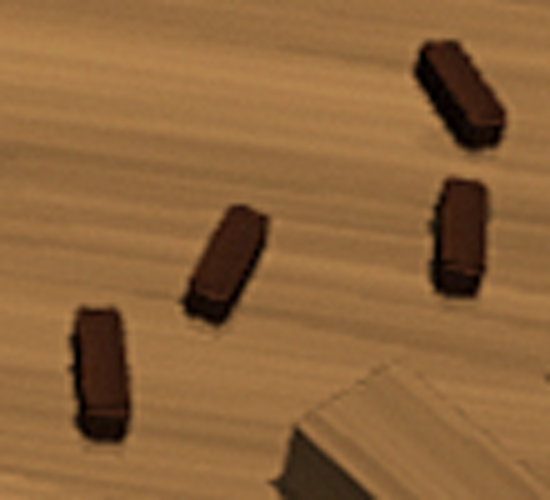

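```bash
cat > fit.py <<'E'
from h import *
from scipy.optimize import least_squares
c=bot.capture("top");s=bot.capture("scene")
def fit(obs,x0):
    def f(p):
        r=[]
        for cam,P,uv in obs:
            P=np.array(P,float);C,S=np.cos(p[2]),np.sin(p[2])
            W=[p[0]+C*P[0]-S*P[1],p[1]+S*P[0]+C*P[1],P[2]]
            r.append((proj(cam,W)[0]-uv))
        return np.ravel(r)
    q=least_squares(f,x0,loss="soft_l1",x_scale=[10,10,.1]);print(np.round(q.x,4));print(np.round(f(q.x).reshape(-1,2),2).tolist());return q.x
T=lambda u,v:np.array([u/3.7+240-.36,v/3.7+65-.36])
S=lambda u,v:np.array([u/3.7+150-.36,v/3.7+210-.36])
C=lambda u,v:np.array([u/6+355-.4,v/6+175-.4])
top=[(c,(0,85,10),T(46,541)),(c,(0,-85,10),T(309,560)),(c,(335,85,10),T(95,62)),(c,(335,-85,10),T(341,82)),(c,(50,75,110),T(62,424)),(c,(50,-75,110),T(308,443)),(c,(0,22.5,70),T(144,528)),(c,(0,-22.5,70),T(212,531))]
sc=[(s,(335,-85,10),S(38,500)),(s,(335,85,10),S(345,590)),(s,(0,85,10),S(535,148)),(s,(50,75,110),S(500,75)),(s,(50,-75,110),S(262,20))]
if __name__=="__main__":
    fit(top,[450,0,0]);fit(sc,[450,0,0]);fit(top+sc,[450,0,0])
    z=48
    cov=[(c,(40,110,z),C(80,115)),(c,(40,-110,z),C(648,80)),(c,(-68,-110,z),C(678,355)),(c,(-68,110,z),C(105,392)),(c,(0,75,z),C(181,210)),(c,(0,-75,z),C(569,185)),(c,(-12,0,90),C(403,207))]
    fit(cov,[500,-200,0])
E
python3 fit.py
```

```text
[ 5.278365e+02 -2.087400e+01 -1.427000e-01]
[[-0.15, -0.19], [0.12, 0.48], [-0.6, -0.15], [0.38, -0.45], [-0.46, -0.12], [0.71, 0.16], [-0.72, -0.28], [0.71, 0.51]]
[ 5.326938e+02 -1.717880e+01 -1.383000e-01]
[[-0.77, 0.22], [0.14, 1.01], [0.41, -0.88], [0.6, -0.7], [-0.35, -0.56]]
[ 5.288229e+02 -1.984540e+01 -1.360000e-01]
[[-0.62, -0.34], [-0.33, -0.14], [-1.94, -0.35], [-0.94, -1.07], [-1.11, -0.32], [0.08, -0.48], [-1.21, -0.62], [0.24, 0.05], [-1.07, -1.5], [-0.37, -1.05], [-0.45, -2.22], [-0.27, -2.08], [-1.05, -1.76]]
[ 5.155490e+02 -3.184128e+02  1.600000e-03]
[[-0.29, -0.01], [-0.53, 0.2], [0.86, 0.09], [0.09, -0.27], [-0.31, 0.05], [-0.13, 0.34], [0.43, -0.41]]
```

```bash
python3 - <<'E'
from h import *
o=bot.get_obs();M=R.from_euler("xyz",o["tcp_rot"]).as_matrix();print(np.round(M,3))
z=M[:,2];print("jaw yaw deg",np.degrees(np.arctan2(z[1],z[0])), "cam at",M@[-171,72,0])
E
```

```text
[[-0.     0.939  0.344]
 [ 0.     0.344 -0.939]
 [-1.     0.    -0.   ]]
jaw yaw deg -69.90151499896086 cam at [ 67.63115567  24.66317041 171.00513094]
```

Request:
servo_tool([
  [[0.021,0.0445,0.003],[0,0,-0.038],1],
  [[0.021,0.0445,0.003],[0,0,-0.038],1],
  [[0.021,0.0445,0.003],[0,0,-0.038],1],
  [[0.021,0.0445,0.003],[0,0,-0.038],1],
  [[0.021,0.0445,0.003],[0,0,-0.038],1],
  [[0.021,0.0445,0.003],[0,0,-0.038],1],
  [[0.021,0.0445,0.003],[0,0,-0.038],1],
  [[0.021,0.0445,0.003],[0,0,-0.038],1],
  [[0.021,0.0445,0.003],[0,0,-0.038],1],
  [[0.021,0.0445,0.003],[0,0,-0.038],1],
  [[0.021,0.0445,0.003],[0,0,-0.038],1],
  [[0.021,0.0445,0.003],[0,0,-0.038],1],
  [[0.021,0.0445,0.003],[0,0,-0.038],1],
  [[0,0,0],[0,0,0],1],
  [[0,0,0],[0,0,0],1],
])

```text
clock: 1.85
tool_pos: [496.5, -30.9, 253.7]
tcp_rot: [-0.396, 1.57, -2.107]
force: [0.5, -0.2, 0.5]
opening: 0.997
```

```bash
python3 - <<'E'
from h import *
o=bot.get_obs();print(o["tool_pos"],o["joint_positions"]);c=bot.capture("wrist");cv2.imwrite("pics/w1.png",c["color"][:,:,::-1])
z=R.from_euler("xyz",o["tcp_rot"]).as_matrix();print(np.round(z,3))
m=[528,-20.5,-.141]
for P in [(0,22.5,70),(0,-22.5,70),(50,75,110),(50,-75,110),(0,85,10),(0,-85,10)]:
    C,S=np.cos(m[2]),np.sin(m[2]);print(P,wproj(c,[m[0]+C*P[0]-S*P[1],m[1]+S*P[0]+C*P[1],P[2]],o))
E
```

```text
[496.4855123  -30.89205696 253.67000542] [-1.69836919e-01 -2.42899747e-01  1.93534144e+00 -4.51043955e-04
  1.44932280e+00  1.54118055e+00]
[[-0.    0.99 -0.14]
 [-0.   -0.14 -0.99]
 [-1.   -0.    0.  ]]
(0, 22.5, 70) [[243.8408939  168.94685418]]
(0, -22.5, 70) [[284.84213169 168.82876182]]
(50, 75, 110) [[186.21026006 124.56893996]]
(50, -75, 110) [[340.14739209 123.40477483]]
(0, 85, 10) [[201.06817275 164.12447455]]
(0, -85, 10) [[332.34184892 163.78063674]]
```

View pics/w1.png

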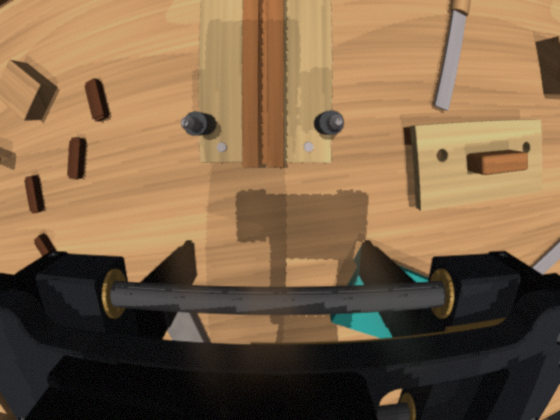

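```bash
python3 - <<'E'
from h import *
c=bot.capture("wrist");crop(c,170,0,180,175,4,"w1c.png")
E
```

```text
(no output)
```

View pics/w1c.png

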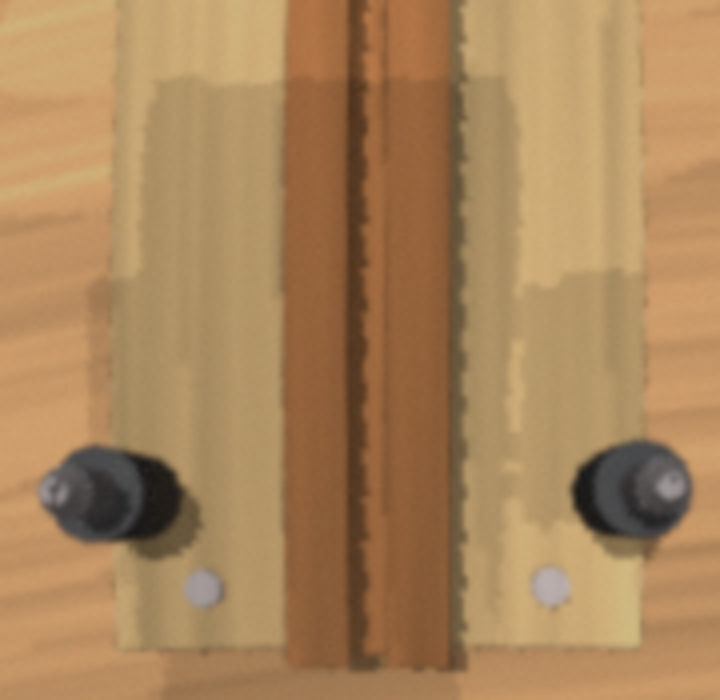

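```bash
cat > wfit.py <<'E'
from h import *
from scipy.optimize import least_squares
def wfit(c,o,obs,x0,dz=0):
    def f(p):
        C,S=np.cos(p[2]),np.sin(p[2])
        W=[[p[0]+C*P[0]-S*P[1],p[1]+S*P[0]+C*P[1],P[2]+dz] for P,_ in obs]
        return (wproj(c,W,o)-[uv for _,uv in obs]).ravel()
    q=least_squares(f,x0,loss="soft_l1",x_scale=[10,10,.1]);print(np.round(q.x,4),np.round(f(q.x).reshape(-1,2),2).tolist());return q.x
E
python3 - <<'E'
from wfit import *
o=bot.get_obs();c=bot.capture("wrist")
L=lambda u,v:(u/4+170-.4,v/4-.4)
wfit(c,o,[((0,22.5,70),L(287,666)),((0,-22.5,70),L(450,668)),((50,75,110),L(55,489)),((50,-75,110),L(670,487)),((0,85,10),L(118,647)),((0,-85,10),L(640,645))],[528,-20,-.14])
E
```

```text
[ 5.307746e+02 -1.959590e+01 -1.485000e-01] [[-0.32, 0.26], [-0.02, -0.24], [-0.01, -0.27], [0.24, -0.64], [-0.4, 0.42], [0.5, 0.97]]
```

Request:
servo_tool([
  [[0.009,0.041,0],[0,0,-0.027],1],
  [[0.009,0.041,0],[0,0,-0.027],1],
  [[0.01,0.041,-0.02],[0,0,-0.027],1],
  [[0.01,0.041,-0.02],[0,0,-0.027],1],
  [[0.01,0.041,-0.02],[0,0,-0.027],1],
  [[0.011,0.042,-0.02],[0,0,-0.027],1],
  [[0.011,0.042,-0.023],[0,0,-0.029],1],
  [[0,0,0],[0,0,0],1],
  [[0,0,0],[0,0,0],1],
])

```text
clock: 2.9
tool_pos: [566.2, 256.0, 149.4]
tcp_rot: [-0.711, 1.568, -2.616]
force: [0.2, -0.1, 1.0]
opening: 0.999
```

```bash
cat > peg.py <<'E'
from wfit import *
import sys
def pegs(o,c,zt=20,show=None):
    im=c["color"].astype(int);r,g,b=im[...,0],im[...,1],im[...,2]
    m=((im.sum(2)<230)&(r>g*1.15)&(r>25)).astype(np.uint8)
    m[245:]=0
    n,l,st,ce=cv2.connectedComponentsWithStats(m)
    for i in range(1,n):
        if st[i,4]<150: continue
        pts=np.argwhere(l==i)[:,::-1]
        W=np.array([wray(c,u,v,zt,o)[:2] for u,v in pts]).astype(np.float32)
        (x,y),(w,h),a=cv2.minAreaRect(W)
        if w<h: a+=90;w,h=h,w
        a=(a+90)%180-90
        print("peg? px",np.round(ce[i]),"xy %.1f %.1f size %.1f %.1f ang %.1f"%(x,y,w,h,a))
if __name__=="__main__":
    o=bot.get_obs();c=bot.capture("wrist");M=R.from_euler("xyz",o["tcp_rot"]).as_matrix()
    print("tcp",np.round(o["tool_pos"],1),"jaw",np.degrees(np.arctan2(M[1,2],M[0,2])))
    cv2.imwrite("pics/"+sys.argv[1],c["color"][:,:,::-1]);pegs(o,c)
E
python3 peg.py w2.png
```

```text
tcp [566.2 256.  149.4] jaw -109.17674216957778
peg? px [440.  82.] xy 634.2 57.8 size 174.1 9.6 ang -8.5
peg? px [507.  78.] xy 617.3 -29.8 size 196.3 54.5 ang -8.1
peg? px [538.  81.] xy 611.1 -83.4 size 200.3 12.1 ang -8.0
peg? px [300.  95.] xy 657.9 202.0 size 58.8 20.3 ang 7.3
peg? px [195. 108.] xy 679.0 296.6 size 60.6 15.4 ang -44.6
peg? px [275. 186.] xy 585.3 252.0 size 59.3 20.8 ang -18.8
peg? px [ 90. 203.] xy 665.9 487.6 size 188.0 31.9 ang 53.8
peg? px [379. 213.] xy 526.9 164.9 size 29.3 10.8 ang -86.6
peg? px [188. 235.] xy 568.1 350.8 size 24.7 24.5 ang 84.7
```

View pics/w2.png

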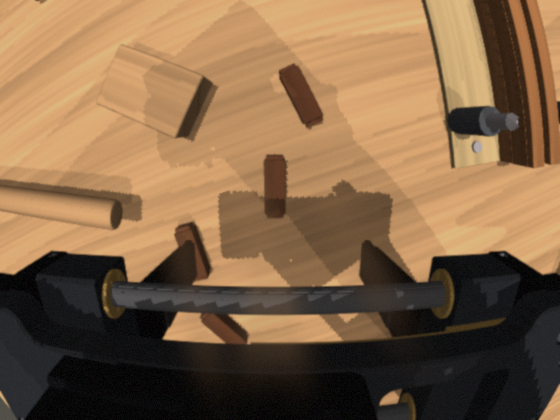

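Peg B is centred at px (275,186). The wrist fit gives 59×21 mm, which is right for a peg, at (585.3, 252.0) and -18.8°. Descending to grip its near end.

Request:
servo_tool([
  [[0.002,0.002,-0.04],[0,0,0],0.7],
  [[0,0,-0.04],[0,0,0],0.6],
  [[0,0,-0.035],[0,0,0],0.6],
  [[0,0,-0.02],[0,0,0],0.6],
  [[0,0,-0.01],[0,0,0],0.6],
  [[0,0,0],[0,0,0],0],
  [[0,0,0],[0,0,0],0],
  [[0,0,0],[0,0,0],0],
  [[0,0,0],[0,0,0],0],
  [[0,0,0],[0,0,0],0],
  [[0,0,0],[0,0,0],0],
], squeeze=15)

```text
clock: 4.05
tool_pos: [568.9, 259.3, 6.6]
tcp_rot: [2.133, 1.569, 0.228]
force: [-0.7, 1.0, 2.6]
opening: 0.212
```

Request:
servo_tool([
  [[0,0,0.03],[0,0,0],0],
  [[0,0,0.045],[0,0,0],0],
  [[-0.016,-0.038,0],[0,0,0.026],0],
  [[-0.016,-0.038,0],[0,0,0.026],0],
  [[-0.016,-0.038,0],[0,0,0.026],0],
  [[-0.016,-0.038,0],[0,0,0.026],0],
  [[-0.016,-0.038,0],[0,0,0.026],0],
  [[-0.016,-0.038,0],[0,0,0.026],0],
  [[-0.016,-0.04,-0.02],[0,0,0.025],0],
  [[0,0,-0.02],[0,0,0],0],
  [[0,0,0],[0,0,0],0],
  [[0,0,0],[0,0,0],0],
])

```text
clock: 5.25
tool_pos: [456.3, -8.7, 40.8]
tcp_rot: [-1.84, 1.57, 2.719]
force: [-0.2, -0.3, -0.8]
opening: 0.208
```

```bash
python3 peg.py w3.png; python3 -c "
from h import *
c=bot.capture('wrist');crop(c,180,60,190,150,4,'w3c.png')"
```

```text
tcp [456.3  -8.7  40.8] jaw -98.77561371899198
peg? px [271.  80.] xy 562.5 -31.8 size 80.3 51.0 ang -21.8
peg? px [ 4. 46.] xy 648.5 176.1 size 56.7 13.1 ang -1.0
peg? px [545. 130.] xy 497.9 -217.9 size 122.5 46.9 ang 2.4
peg? px [278. 212.] xy 479.5 -12.3 size 42.8 34.5 ang -8.7
```

View pics/w3.png

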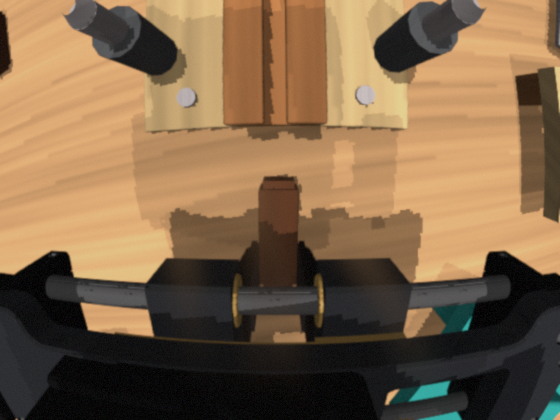

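View pics/w3c.png

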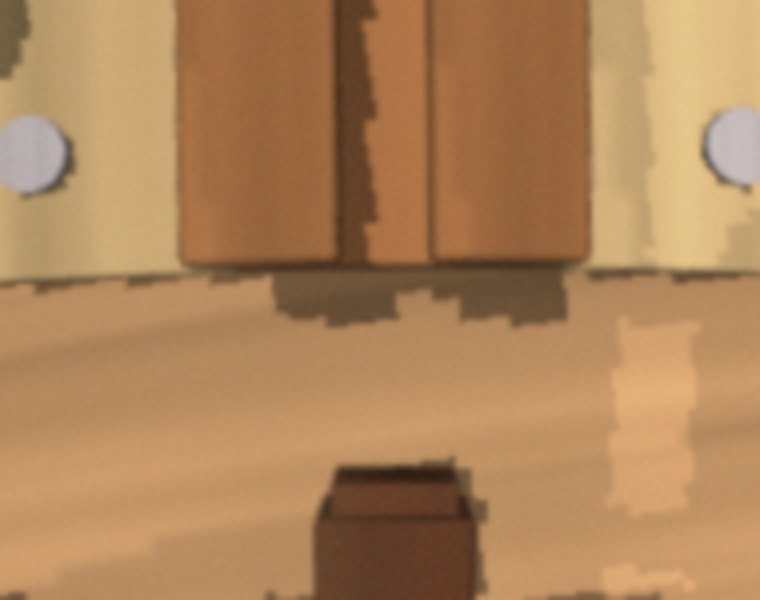

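```bash
python3 - <<'E'
from wfit import *
o=bot.get_obs();c=bot.capture("wrist");M=R.from_euler("xyz",o["tcp_rot"]).as_matrix()
L=lambda u,v:(u/4+180-.4,v/4+60-.4)
x=wfit(c,o,[((0,22.5,70),L(181,262)),((0,-22.5,70),L(589,262)),((0,5,70),L(337,262)),((0,-5,70),L(431,262)),((20,22.5,70),L(178,262-90)),][:4],[530,-20,-.147])
for z in(54,52):
  P=[wray(c,*L(u,517),z,o) for u in(317,475)];print(z,P,np.linalg.norm(P[0]-P[1]),(M.T@((P[0]+P[1])/2-o["tool_pos"])))
# edge direction of tube in image
A=[wray(c,*L(u,v),70,o) for u,v in((183,262),(588,262),(176,0),(590,0))]
for p in A: print(p)
for a,b in((0,2),(1,3)): d=A[b]-A[a];print(np.degrees(np.arctan2(d[1],d[0])))
mo=np.array([*x[:2],47.5]);print("mouth in tool",M.T@(mo-o["tool_pos"]))
E
```

```text
[ 5.311573e+02 -1.898680e+01 -1.531000e-01] [[-0.59, 0.36], [0.37, 0.35], [0.3, -0.35], [-0.14, -0.35]]
54 [array([501.50246867,  -5.84836013,  54.        ]), array([498.54469415, -25.21966554,  54.        ])] 19.595813419511245 [-12.11349676  43.17324701   0.60743125]
52 [array([501.16382968,  -5.67445765,  52.        ]), array([498.16878654, -25.28984581,  52.        ])] 19.84272502331776 [-10.11415543  42.80861176   0.61045467]
[534.65565395   2.74838196  70.        ]
[527.91592265 -40.97369532  70.        ]
[563.98992036  -0.98725319  70.        ]
[557.03110905 -45.62909561  70.        ]
-7.257390575022572
-9.084463810553812
mouth in tool [-5.55657693 74.45907095 -0.69083283]
```

Request:
servo_tool([
  [[0.0,0.0013,0.0025],[0,0,0.005],0],
  [[0.0099,-0.0014,0],[0,0,0],0],
  [[0.0099,-0.0014,0],[0,0,0],0],
  [[0.005,-0.0007,0],[0,0,0],0],
  [[0.005,-0.0007,0],[0,0,0],0],
  [[0.005,-0.0007,0],[0,0,0],0],
  [[0.005,-0.0007,0],[0,0,0],0],
  [[0,0,0],[0,0,0],0],
])

```text
clock: 6.2
tool_pos: [496.8, -13.4, 43.2]
tcp_rot: [1.745, 1.571, 0.026]
force: [-0.1, -0.8, 0.5]
opening: 0.209
```

```bash
python3 -c "
from h import *
c=bot.capture('wrist');crop(c,180,60,190,150,4,'w4c.png')"
```

```text
(no output)
```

View pics/w4c.png

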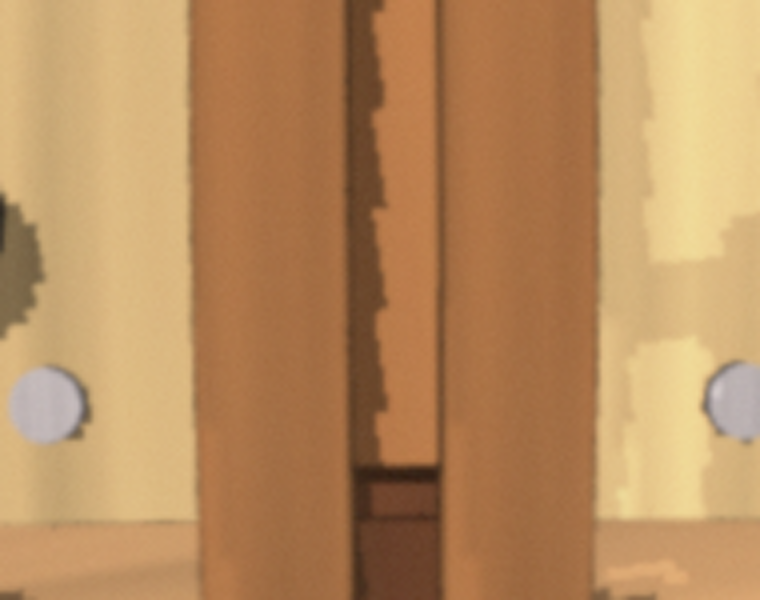

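Request:
servo_tool([
  [[0.0099,-0.0014,0],[0,0,0],0],
  [[0.0099,-0.0014,0],[0,0,0],0],
  [[0,0,0],[0,0,0],0],
  [[0,0,0],[0,0,0],0.5],
  [[0,0,0],[0,0,0],0.5],
  [[0,0,0],[0,0,0],0.5],
  [[-0.015,0.0022,0],[0,0,0],0.5],
  [[-0.015,0.0022,0],[0,0,0],0.5],
  [[-0.015,0.0022,0],[0,0,0],0.5],
  [[0,0,0],[0,0,0],0],
  [[0,0,0],[0,0,0],0],
  [[0,0,0],[0,0,0],0],
  [[0,0,0],[0,0,0],0],
  [[0,0,0],[0,0,0],0],
  [[0,0,0],[0,0,0],0],
])

```text
clock: 7.75
tool_pos: [471.2, -9.5, 43.1]
tcp_rot: [-1.151, 1.571, -2.87]
force: [0.2, 0.7, 1.1]
opening: 0.051
```

```bash
python3 -c "
from h import *
c=bot.capture('wrist');cv2.imwrite('pics/w5.png',c['color'][:,:,::-1])"
```

```text
(no output)
```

View pics/w5.png

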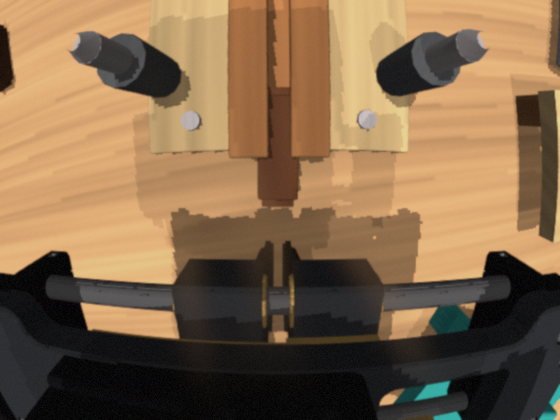

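Request:
servo_tool([
  [[0.0099,-0.0014,0],[0,0,0],0],
  [[0.0099,-0.0014,0],[0,0,0],0],
  [[0.0099,-0.0014,0],[0,0,0],0],
  [[0.0099,-0.0014,0],[0,0,0],0],
  [[0.005,-0.0007,0],[0,0,0],0],
  [[0.003,-0.0004,0],[0,0,0],0],
  [[0,0,0],[0,0,0],0],
  [[-0.015,0.0022,0],[0,0,0],0],
  [[-0.03,0.004,0.01],[0,0,0],0],
  [[0,0,0.03],[0,0,0],0.5],
  [[0,0,0.03],[0,0,0],0.6],
  [[0,0,0],[0,0,0],0.6],
])

```text
clock: 9.0
tool_pos: [476.6, -10.3, 118.0]
tcp_rot: [1.588, 1.561, -0.13]
force: [1.5, -0.7, 0.9]
opening: 0.203
```

```bash
python3 -c "
from h import *
c=bot.capture('wrist');cv2.imwrite('pics/w6.png',c['color'][:,:,::-1])
c=bot.capture('top');cv2.imwrite('pics/t6.png',c['color'][:,:,::-1])"
```

```text
(no output)
```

View pics/w6.png

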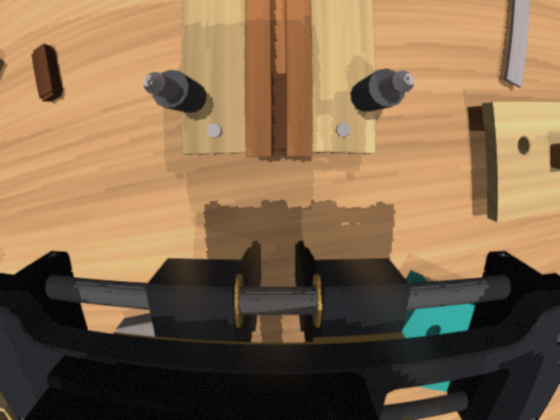

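View pics/t6.png

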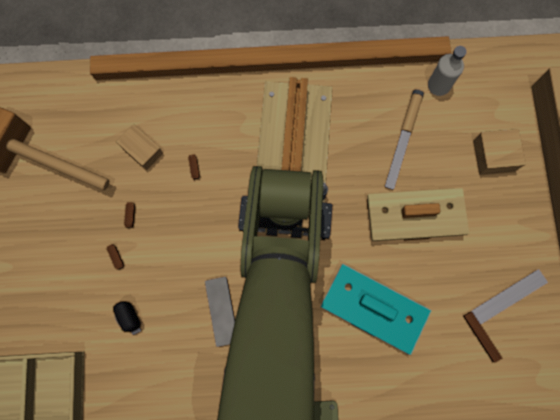

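Peg 1 is fully in, flush at the mouth (px 278,155). Comparing top views, peg D was knocked from (127,256) to (116,257), so I'll re-measure it later. Peg A has not moved.

Request:
servo_tool([
  [[0,0.02,0.03],[0,0,0.04],0.6],
  [[0.027,0.035,0],[0,0,0.047],0.6],
  [[0.027,0.035,0],[0,0,0.047],0.6],
  [[0.027,0.035,0],[0,0,0.047],0.6],
  [[0.027,0.035,0],[0,0,0.047],0.6],
  [[0.028,0.035,0],[0,0,0.048],0.6],
  [[0.028,0.015,0],[0,0,0],0.6],
  [[0,0,0],[0,0,0],0.6],
])

```text
clock: 9.9
tool_pos: [638.7, 201.9, 140.2]
tcp_rot: [-1.535, 1.568, -2.975]
force: [-1.0, 0.0, -0.3]
opening: 0.602
```

```bash
python3 peg.py w7.png
```

```text
tcp [638.7 201.9 140.2] jaw -82.55869826419223
peg? px [531.  14.] xy 906.8 -47.6 size 117.2 25.8 ang -89.5
peg? px [447. 135.] xy 742.1 44.6 size 246.2 3.2 ang -8.2
peg? px [514. 148.] xy 752.3 -48.6 size 260.5 53.8 ang -8.0
peg? px [179. 117.] xy 718.3 306.3 size 108.7 55.4 ang 12.8
peg? px [541. 175.] xy 729.0 -100.2 size 193.4 12.3 ang -8.0
peg? px [ 51. 185.] xy 649.7 472.5 size 145.4 35.4 ang 51.1
peg? px [281. 187.] xy 659.2 201.6 size 60.3 20.3 ang 8.0
```

View pics/w7.png

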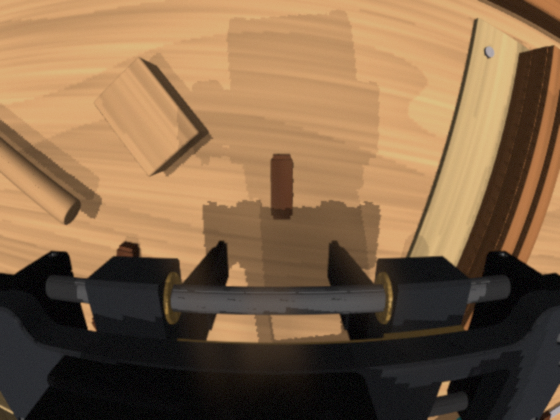

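Peg A is at px (281,187), measured 60×20 mm at (659.2, 201.6), 8°. Offcut corner is well clear to the left.

Request:
servo_tool([
  [[0.0025,-0.0025,-0.045],[0,0,0.008],0.6],
  [[0,0,-0.045],[0,0,0],0.6],
  [[0,0,-0.03],[0,0,0],0.6],
  [[0,0,-0.017],[0,0,0],0.6],
  [[0,0,0],[0,0,0],0.6],
  [[0,0,0],[0,0,0],0],
  [[0,0,0],[0,0,0],0],
  [[0,0,0],[0,0,0],0],
  [[0,0,0],[0,0,0],0],
  [[0,0,0],[0,0,0],0],
  [[0,0,0],[0,0,0],0],
])

```text
clock: 11.05
tool_pos: [640.3, 197.7, 6.7]
tcp_rot: [1.734, 1.57, 0.299]
force: [-0.3, -0.4, 2.4]
opening: 0.207
```

Request:
servo_tool([
  [[0,0,0.03],[0,0,0],0],
  [[0,0,0.045],[0,0,0],0],
  [[-0.01,-0.01,0.04],[0,0,0],0],
  [[-0.03,-0.028,0],[0,0,-0.048],0],
  [[-0.03,-0.032,0],[0,0,-0.048],0],
  [[-0.03,-0.034,0],[0,0,-0.048],0],
  [[-0.03,-0.034,0],[0,0,-0.048],0],
  [[-0.03,-0.034,0],[0,0,-0.048],0],
  [[-0.023,-0.033,-0.02],[0,0,-0.048],0],
  [[0,0,-0.04],[0,0,0],0],
  [[0,0,-0.018],[0,0,0],0],
  [[0,0,0],[0,0,0],0],
  [[0,0,0],[0,0,0],0],
])

```text
clock: 12.35
tool_pos: [457.2, -7.4, 43.5]
tcp_rot: [1.824, 1.571, 0.101]
force: [-0.0, -0.1, 0.2]
opening: 0.209
```

```bash
python3 peg.py w8.png; python3 -c "
from h import *
c=bot.capture('wrist');crop(c,180,60,190,150,4,'w8c.png')"
```

```text
tcp [457.2  -7.4  43.5] jaw -98.716074535711
peg? px [279.  73.] xy 563.6 -32.5 size 81.9 50.3 ang -21.3
peg? px [543. 131.] xy 498.2 -217.2 size 122.1 46.0 ang 1.9
peg? px [278. 211.] xy 480.8 -10.7 size 45.2 34.4 ang -8.7
```

View pics/w8c.png

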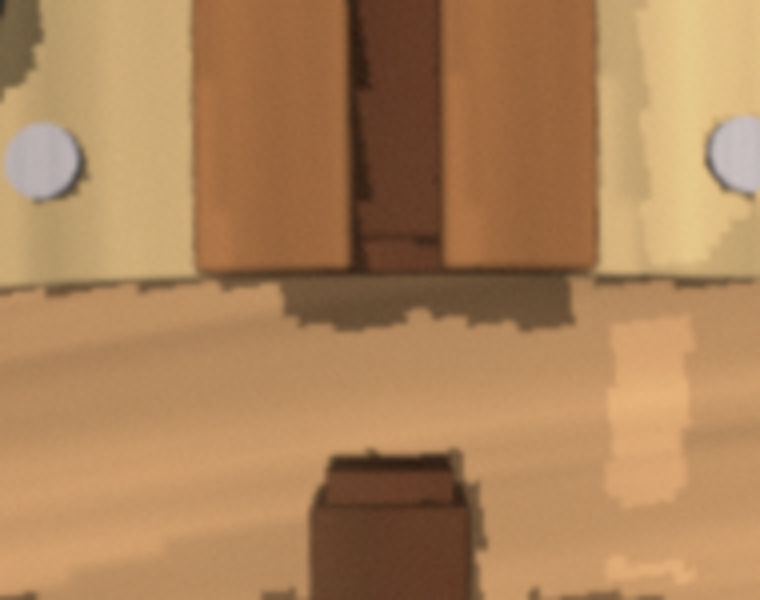

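Request:
servo_tool([
  [[0.0098,-0.0019,0.0005],[0,0,0.005],0],
  [[0.0099,-0.0014,0],[0,0,0],0],
  [[0.005,-0.0007,0],[0,0,0],0],
  [[0.005,-0.0007,0],[0,0,0],0],
  [[0.005,-0.0007,0],[0,0,0],0],
  [[0.005,-0.0007,0],[0,0,0],0],
  [[0.0099,-0.0014,0],[0,0,0],0],
  [[0.0099,-0.0014,0],[0,0,0],0],
  [[0,0,0],[0,0,0],0],
])

```text
clock: 13.35
tool_pos: [517.7, -16.5, 43.7]
tcp_rot: [1.451, 1.571, -0.267]
force: [0.2, 0.2, 0.3]
opening: 0.211
```

```bash
python3 -c "
from h import *
c=bot.capture('wrist');crop(c,180,0,190,200,3,'w9c.png')"
```

```text
(no output)
```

View pics/w9c.png

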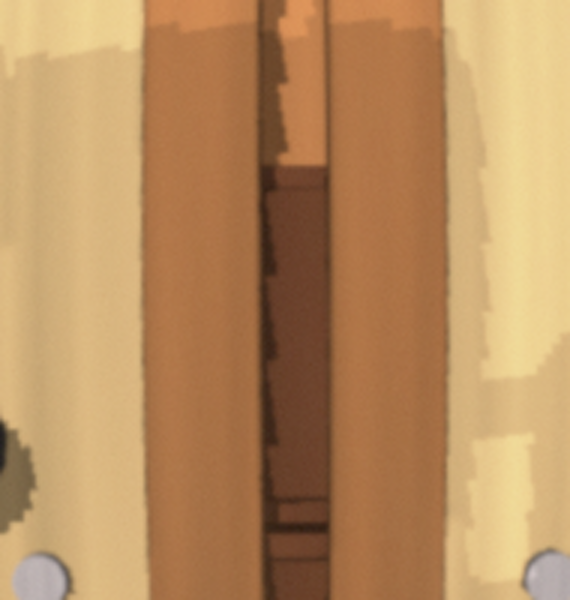

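Request:
servo_tool([
  [[0,0,0],[0,0,0],0.5],
  [[0,0,0],[0,0,0],0.5],
  [[0,0,0],[0,0,0],0.5],
  [[-0.015,0.0022,0],[0,0,0],0.5],
  [[-0.015,0.0022,0],[0,0,0],0.5],
  [[-0.015,0.0022,0],[0,0,0],0.5],
  [[0,0,0],[0,0,0],0],
  [[0,0,0],[0,0,0],0],
  [[0,0,0],[0,0,0],0],
  [[0,0,0],[0,0,0],0],
  [[0,0,0],[0,0,0],0],
  [[0.0099,-0.0014,0],[0,0,0],0],
  [[0.0099,-0.0014,0],[0,0,0],0],
  [[0.0099,-0.0014,0],[0,0,0],0],
  [[0.0099,-0.0014,0],[0,0,0],0],
  [[0.006,-0.0008,0],[0,0,0],0],
  [[0,0,0],[0,0,0],0],
])

```text
clock: 15.1
tool_pos: [517.9, -16.2, 43.5]
tcp_rot: [-1.685, 1.57, 2.88]
force: [0.6, -0.2, 0.0]
opening: 0.006
```

Request:
servo_tool([
  [[-0.015,0.0022,0],[0,0,0],0],
  [[-0.03,0.004,0.01],[0,0,0],0],
  [[0,0,0.03],[0,0,0],0.5],
  [[0,0,0.03],[0,0,0],0.6],
  [[0,0,0],[0,0,0],0.6],
])

```text
clock: 15.6
tool_pos: [475.1, -10.3, 118.5]
tcp_rot: [1.586, 1.561, -0.132]
force: [-0.1, 0.1, 0.2]
opening: 0.203
```

```bash
python3 - <<'E'
from h import *
c=bot.capture('wrist');crop(c,180,0,190,200,3,'w10c.png')
c=bot.capture('top')
im=c["color"].astype(int)
m=((im.sum(2)<190)).astype(np.uint8)
n,l,st,ce=cv2.connectedComponentsWithStats(m[130:300,80:230])
for i in range(1,n):
    if st[i,4]>60:
        pts=np.argwhere(l==i)[:,::-1].astype(np.float32)+[80,130]
        W=np.array([ray(c,u,v,10)[:2] for u,v in pts]).astype(np.float32)
        print(st[i],ce[i]+[80,130],cv2.minAreaRect(W))
E
```

```text
[ 62  19  21  21 152] [152.56578947 159.32236842] ((682.7277221679688, 297.99420166015625), (14.52155590057373, 60.03351974487305), 44.59892654418945)
[ 45  73  11  25 234] [129.79059829 214.97435897] ((546.7765502929688, 353.573486328125), (23.318979263305664, 58.80500793457031), 84.50918579101562)
[ 27 114  17  26 235] [115.32340426 256.64680851] ((448.7113037109375, 386.8284912109375), (62.624000549316406, 21.643739700317383), 24.0700626373291)
```

View pics/w10c.png

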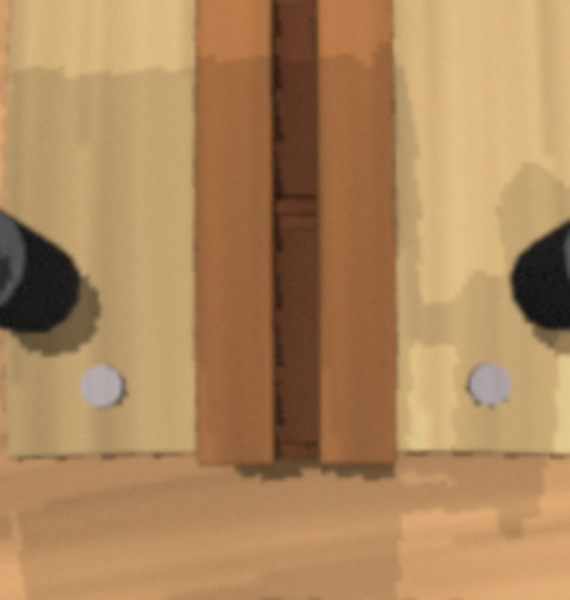

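Two pegs are in and flush. Next is peg C.

Request:
servo_tool([
  [[0.007,0.0457,0.003],[0,0,0.007],0.6],
  [[0.007,0.0457,0.003],[0,0,0.007],0.6],
  [[0.007,0.0457,0.003],[0,0,0.007],0.6],
  [[0.007,0.0457,0.003],[0,0,0.007],0.6],
  [[0.007,0.0457,0.003],[0,0,0.007],0.6],
  [[0.007,0.0457,0.003],[0,0,0.007],0.6],
  [[0.007,0.0457,0.003],[0,0,0.007],0.6],
  [[0.007,0.0457,0.001],[0,0,0.007],0.6],
  [[0,0,0],[0,0,0],0.6],
  [[0,0,0],[0,0,0],0.6],
])

```text
clock: 16.7
tool_pos: [527.0, 355.9, 133.3]
tcp_rot: [-0.861, 1.567, -2.522]
force: [-0.5, -0.1, -0.9]
opening: 0.597
```

```bash
python3 peg.py w11.png
```

```text
tcp [527.  355.9 133.3] jaw -95.12499376567033
peg? px [17. 21.] xy 777.8 635.9 size 83.4 52.7 ang 63.7
peg? px [281.  32.] xy 686.2 333.3 size 105.3 54.3 ang 78.4
peg? px [532.  88.] xy 646.7 63.4 size 202.5 10.5 ang -8.8
peg? px [ 7. 90.] xy 693.0 651.3 size 49.9 36.4 ang -25.7
peg? px [210. 117.] xy 616.3 405.6 size 28.4 7.4 ang -28.1
peg? px [276. 187.] xy 548.6 355.1 size 58.9 19.7 ang -5.6
peg? px [  8. 239.] xy 522.0 688.6 size 37.3 12.9 ang 87.5
```

View pics/w11.png

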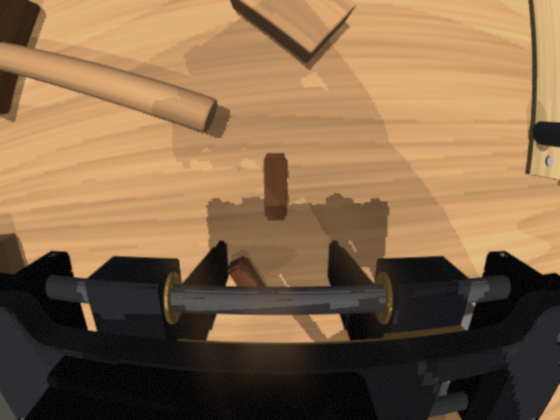

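Peg C is at px (276,187), 59×20 mm at (548.6, 355.1).

Request:
servo_tool([
  [[0.0037,0.001,-0.045],[0,0,-0.008],0.6],
  [[0,0,-0.045],[0,0,0],0.6],
  [[0,0,-0.028],[0,0,0],0.6],
  [[0,0,-0.012],[0,0,0],0.6],
  [[0,0,0],[0,0,0],0.6],
  [[0,0,0],[0,0,0],0],
  [[0,0,0],[0,0,0],0],
  [[0,0,0],[0,0,0],0],
  [[0,0,0],[0,0,0],0],
  [[0,0,0],[0,0,0],0],
  [[0,0,0],[0,0,0],0],
])

```text
clock: 17.85
tool_pos: [532.1, 356.9, 6.2]
tcp_rot: [2.208, 1.57, 0.538]
force: [-0.1, -1.0, 2.8]
opening: 0.209
```

Request:
servo_tool([
  [[0,0,0.03],[0,0,0],0],
  [[0,0,0.03],[0,0,0],0],
  [[-0.0083,-0.0405,0],[0,0,-0.005],0],
  [[-0.0083,-0.0405,0],[0,0,-0.005],0],
  [[-0.0083,-0.0405,0],[0,0,-0.005],0],
  [[-0.0083,-0.0405,0],[0,0,-0.005],0],
  [[-0.0083,-0.0405,0],[0,0,-0.005],0],
  [[-0.0083,-0.0405,0],[0,0,-0.005],0],
  [[-0.0083,-0.0405,0],[0,0,-0.005],0],
  [[-0.0083,-0.0405,0],[0,0,-0.005],0],
  [[-0.0085,-0.0406,-0.012],[0,0,-0.005],0],
  [[0,0,-0.011],[0,0,0],0],
  [[0,0,0],[0,0,0],0],
  [[0,0,0],[0,0,0],0],
])

```text
clock: 19.25
tool_pos: [456.9, -7.3, 42.5]
tcp_rot: [-1.98, 1.57, 2.589]
force: [0.4, -0.0, -0.2]
opening: 0.212
```

```bash
python3 -c "
from h import *
c=bot.capture('wrist');crop(c,180,60,190,150,4,'w12c.png')"
```

```text
(no output)
```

View pics/w12c.png

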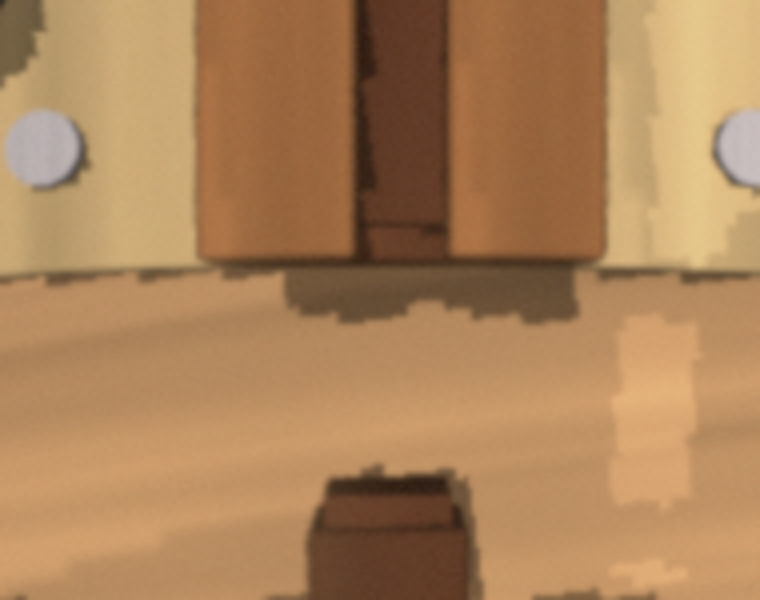

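Request:
servo_tool([
  [[0.0098,-0.0029,0.0015],[0,0,0.0],0],
  [[0.0099,-0.0014,0],[0,0,0],0],
  [[0.005,-0.0007,0],[0,0,0],0],
  [[0.005,-0.0007,0],[0,0,0],0],
  [[0.005,-0.0007,0],[0,0,0],0],
  [[0.005,-0.0007,0],[0,0,0],0],
  [[0.0099,-0.0014,0],[0,0,0],0],
  [[0.0099,-0.0014,0],[0,0,0],0],
  [[0,0,0],[0,0,0],0],
])

```text
clock: 20.2
tool_pos: [517.6, -18.1, 44.2]
tcp_rot: [1.508, 1.571, -0.208]
force: [0.2, -0.1, -0.9]
opening: 0.211
```

```bash
python3 -c "
from h import *
c=bot.capture('wrist');crop(c,180,0,190,200,3,'w13c.png')"
```

```text
(no output)
```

View pics/w13c.png

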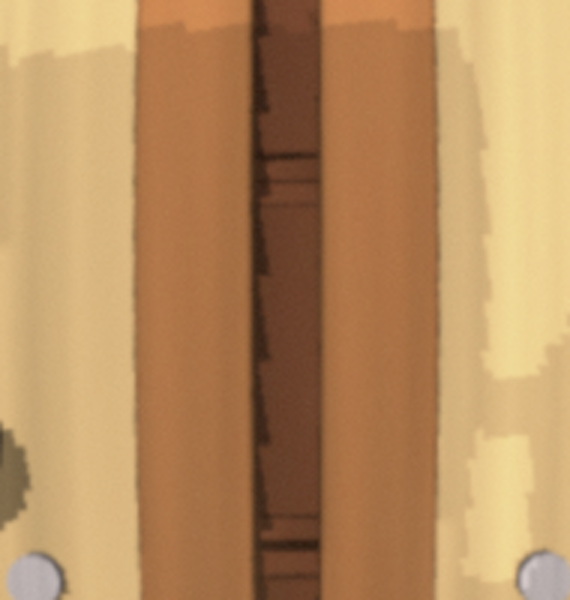

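Good, no force. Release, retreat, push.

Request:
servo_tool([
  [[0,0,0],[0,0,0],0.5],
  [[0,0,0],[0,0,0],0.5],
  [[0,0,0],[0,0,0],0.5],
  [[-0.015,0.0022,0],[0,0,0],0.5],
  [[-0.015,0.0022,0],[0,0,0],0.5],
  [[-0.015,0.0022,0],[0,0,0],0.5],
  [[0,0,0],[0,0,0],0],
  [[0,0,0],[0,0,0],0],
  [[0,0,0],[0,0,0],0],
  [[0,0,0],[0,0,0],0],
  [[0,0,0],[0,0,0],0],
  [[0.0099,-0.0014,0],[0,0,0],0],
  [[0.0099,-0.0014,0],[0,0,0],0],
  [[0.0099,-0.0014,0],[0,0,0],0],
  [[0.0099,-0.0014,0],[0,0,0],0],
  [[0.006,-0.0008,0],[0,0,0],0],
  [[0,0,0],[0,0,0],0],
])

```text
clock: 21.95
tool_pos: [517.8, -17.8, 44.0]
tcp_rot: [-1.657, 1.571, 2.911]
force: [0.6, 0.9, 0.2]
opening: 0.003
```

Request:
servo_tool([
  [[-0.015,0.0022,0],[0,0,0],0],
  [[-0.03,0.004,0.01],[0,0,0],0],
  [[0,0,0.03],[0,0,0],0.5],
  [[0,0,0.03],[0,0,0],0.6],
  [[0,0,0],[0,0,0],0.6],
])

```text
clock: 22.45
tool_pos: [475.1, -11.8, 119.1]
tcp_rot: [1.577, 1.561, -0.138]
force: [-0.0, -0.8, 0.9]
opening: 0.198
```

```bash
python3 -c "
from h import *
c=bot.capture('wrist');crop(c,180,0,190,200,3,'w14c.png');print(bot.get_obs()['joint_positions'])"
```

```text
[-1.37857616e-01 -1.97215511e-01  2.13193094e+00 -1.11890883e-05
  1.20094152e+00  1.57702562e+00]
```

View pics/w14c.png

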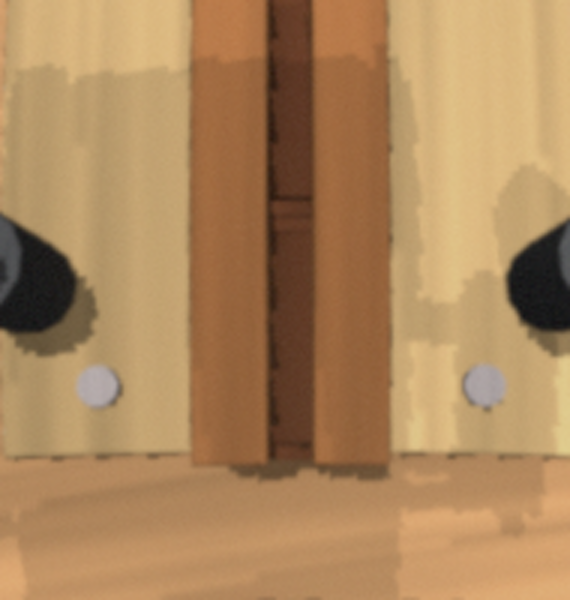

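Request:
servo_tool([
  [[-0.0045,0.0436,0.002],[0,0,0.063],0.6],
  [[-0.0045,0.0436,0.002],[0,0,0.063],0.6],
  [[-0.0045,0.0436,0.002],[0,0,0.063],0.6],
  [[-0.0045,0.0436,0.002],[0,0,0.063],0.6],
  [[-0.0045,0.0436,0.002],[0,0,0.063],0.6],
  [[-0.0045,0.0436,0.002],[0,0,0.063],0.6],
  [[-0.0045,0.0436,0.002],[0,0,0.063],0.6],
  [[-0.0045,0.0436,0.002],[0,0,0.063],0.6],
  [[-0.0045,0.0436,0.002],[0,0,0.063],0.6],
  [[0,0,0],[0,0,0],0.6],
  [[0,0,0],[0,0,0],0.6],
])

```text
clock: 23.6
tool_pos: [430.5, 381.2, 130.5]
tcp_rot: [-1.229, 1.568, -2.376]
force: [-1.7, 0.1, -0.3]
opening: 0.601
```

```bash
python3 peg.py w15.png
```

```text
tcp [430.5 381.2 130.5] jaw -65.67905411514458
peg? px [339.   8.] xy 622.3 406.6 size 35.5 16.3 ang -60.6
peg? px [444.  14.] xy 683.9 302.6 size 84.0 29.4 ang -53.7
peg? px [17. 84.] xy 390.8 719.0 size 280.7 92.5 ang -0.1
peg? px [278. 187.] xy 450.4 389.7 size 59.2 18.8 ang 23.7
```

View pics/w15.png

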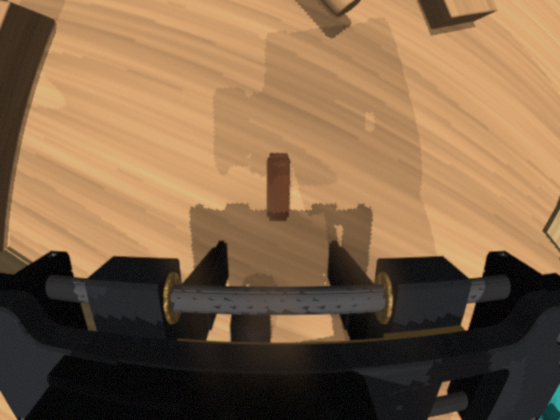

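Request:
servo_tool([
  [[0.0034,0.0013,-0.045],[0,0,0],0.6],
  [[0,0,-0.045],[0,0,0],0.6],
  [[0,0,-0.025],[0,0,0],0.6],
  [[0,0,-0.012],[0,0,0],0.6],
  [[0,0,0],[0,0,0],0.6],
  [[0,0,0],[0,0,0],0],
  [[0,0,0],[0,0,0],0],
  [[0,0,0],[0,0,0],0],
  [[0,0,0],[0,0,0],0],
  [[0,0,0],[0,0,0],0],
  [[0,0,0],[0,0,0],0],
])

```text
clock: 24.75
tool_pos: [435.1, 382.5, 5.7]
tcp_rot: [1.79, 1.57, 0.642]
force: [-1.2, 0.5, 2.3]
opening: 0.208
```

Request:
servo_tool([
  [[0,0,0.03],[0,0,0],0],
  [[0,0,0.03],[0,0,0],0],
  [[0.0022,-0.039,0],[0,0,-0.0563],0],
  [[0.0022,-0.039,0],[0,0,-0.0563],0],
  [[0.0022,-0.039,0],[0,0,-0.0563],0],
  [[0.0022,-0.039,0],[0,0,-0.0563],0],
  [[0.0022,-0.039,0],[0,0,-0.0563],0],
  [[0.0022,-0.039,0],[0,0,-0.0563],0],
  [[0.0022,-0.039,0],[0,0,-0.0563],0],
  [[0.0022,-0.039,0],[0,0,-0.0563],0],
  [[0.0022,-0.039,0],[0,0,-0.0563],0],
  [[0.0022,-0.039,-0.012],[0,0,-0.0563],0],
  [[0,0,-0.01],[0,0,0],0],
  [[0,0,0],[0,0,0],0],
  [[0,0,0],[0,0,0],0],
])

```text
clock: 26.25
tool_pos: [456.5, -7.0, 42.8]
tcp_rot: [-1.864, 1.57, 2.709]
force: [0.3, -0.1, 0.3]
opening: 0.21
```

```bash
python3 -c "
from h import *
c=bot.capture('wrist');crop(c,180,60,190,150,4,'w16c.png')"
```

```text
(no output)
```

View pics/w16c.png

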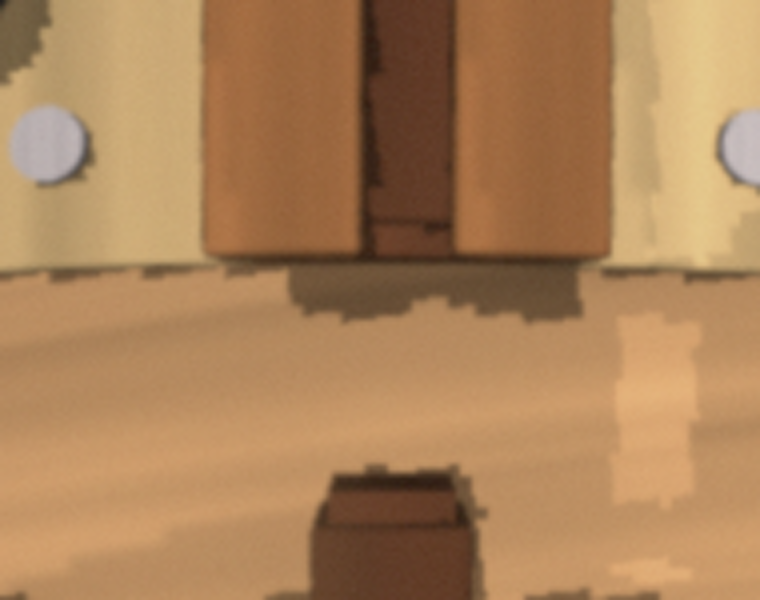

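Request:
servo_tool([
  [[0.0098,-0.0031,0.0012],[0,0,0.0],0],
  [[0.0099,-0.0014,0],[0,0,0],0],
  [[0.005,-0.0007,0],[0,0,0],0],
  [[0.005,-0.0007,0],[0,0,0],0],
  [[0.005,-0.0007,0],[0,0,0],0],
  [[0.005,-0.0007,0],[0,0,0],0],
  [[0.0099,-0.0014,0],[0,0,0],0],
  [[0.0099,-0.0014,0],[0,0,0],0],
  [[0,0,0],[0,0,0],0],
])

```text
clock: 27.2
tool_pos: [517.7, -18.1, 44.4]
tcp_rot: [1.556, 1.57, -0.155]
force: [-0.4, 0.1, 0.1]
opening: 0.208
```

Request:
servo_tool([
  [[0,0,0],[0,0,0],0.5],
  [[0,0,0],[0,0,0],0.5],
  [[0,0,0],[0,0,0],0.5],
  [[-0.015,0.0022,0],[0,0,0],0.5],
  [[-0.015,0.0022,0],[0,0,0],0.5],
  [[-0.015,0.0022,0],[0,0,0],0.5],
  [[0,0,0],[0,0,0],0],
  [[0,0,0],[0,0,0],0],
  [[0,0,0],[0,0,0],0],
  [[0,0,0],[0,0,0],0],
  [[0,0,0],[0,0,0],0],
  [[0.0099,-0.0014,0],[0,0,0],0],
  [[0.0099,-0.0014,0],[0,0,0],0],
  [[0.0099,-0.0014,0],[0,0,0],0],
  [[0.0099,-0.0014,0],[0,0,0],0],
  [[0.006,-0.0008,0],[0,0,0],0],
  [[0,0,0],[0,0,0],0],
])

```text
clock: 28.9
tool_pos: [517.8, -17.8, 44.2]
tcp_rot: [-1.607, 1.571, 2.966]
force: [0.3, -0.6, -0.6]
opening: 0.006
```

Request:
servo_tool([
  [[-0.015,0.0022,0],[0,0,0],0],
  [[-0.03,0.004,0],[0,0,0],0],
  [[0,0,0],[0,0,0],0],
])

```text
clock: 29.2
tool_pos: [468.7, -10.9, 42.9]
tcp_rot: [-1.568, 1.567, 3.004]
force: [0.3, -0.5, 0.1]
opening: 0.003
```

```bash
python3 -c "
from h import *
c=bot.capture('wrist');crop(c,180,60,190,150,4,'w17c.png')"
```

```text
(no output)
```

View pics/w17c.png

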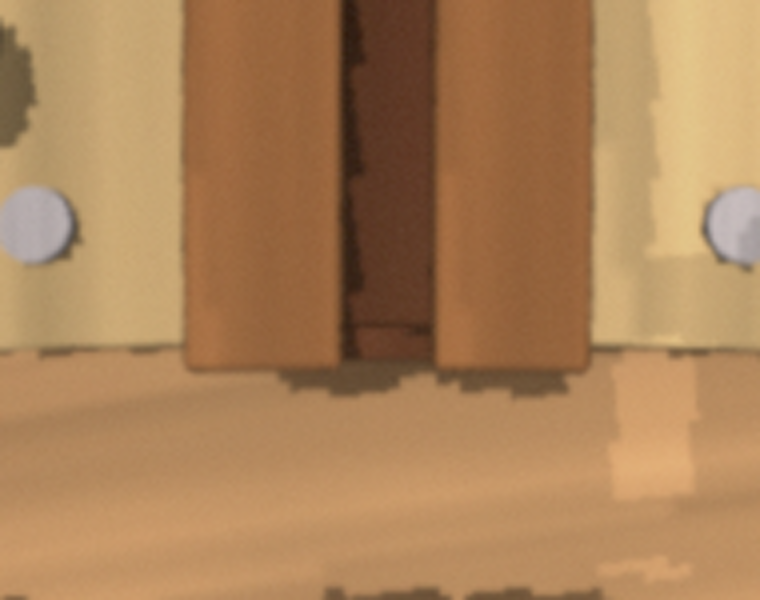

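Four pegs are loaded and the last is roughly flush. To put it clearly inside, I'll give it a few mm more with a single tilted fingertip that fits the bore. First I'll look once more for a fifth peg.

Request:
servo_tool([
  [[0.0067,0.0055,-0.0015],[-0.0191,-0.1295,0],0.4],
  [[0.0067,0.0055,-0.0015],[-0.0191,-0.1295,0],0.4],
  [[0.0067,0.0055,-0.0015],[-0.0191,-0.1295,0],0.4],
  [[0.0067,0.0056,-0.0015],[-0.0191,-0.1295,0],0.4],
  [[0,0,0],[0,0,0],0.4],
  [[0,0,0],[0,0,0],0.4],
])

```text
clock: 29.85
tool_pos: [499.3, 10.7, 38.9]
tcp_rot: [1.564, 1.048, -0.146]
force: [1.4, 0.9, 0.5]
opening: 0.394
```

```bash
python3 -c "
from h import *
o=bot.get_obs();print(np.round(R.from_euler('xyz',o['tcp_rot']).as_matrix(),3))
c=bot.capture('wrist');cv2.imwrite('pics/w18.png',c['color'][:,:,::-1])
c=bot.capture('top');cv2.imwrite('pics/t18.png',c['color'][:,:,::-1])
c=bot.capture('scene');cv2.imwrite('pics/s18.png',c['color'][:,:,::-1])"
```

```text
[[ 0.494  0.858 -0.14 ]
 [-0.073 -0.12  -0.99 ]
 [-0.867  0.499  0.003]]
```

View pics/w18.png

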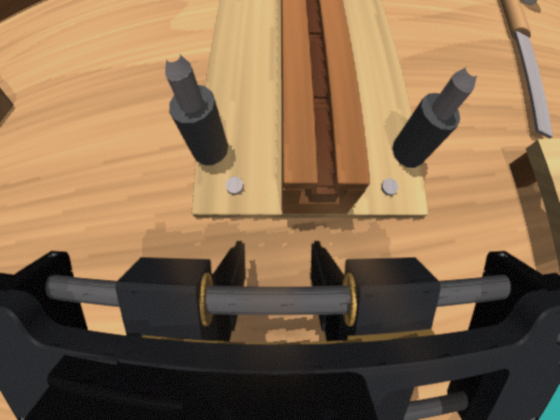

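View pics/s18.png

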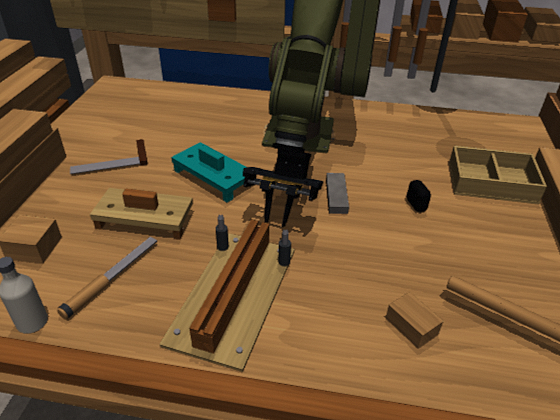

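View pics/t18.png

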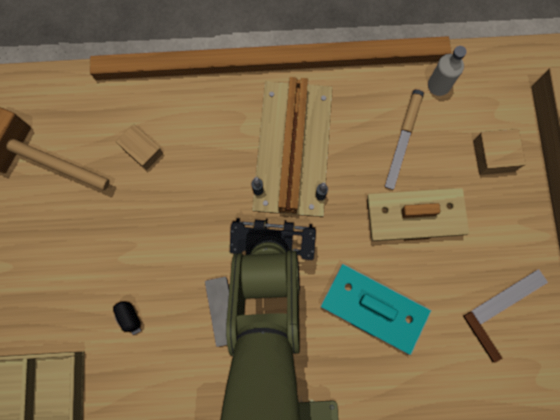

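Request:
servo_tool([
  [[0.0079,-0.0012,-0.0005],[0,0,0],0.4],
  [[0.0079,-0.0012,-0.0005],[0,0,0],0.4],
  [[0,0,0],[0,0,0],0.4],
])

```text
clock: 30.3
tool_pos: [516.4, 7.9, 38.1]
tcp_rot: [1.565, 1.046, -0.147]
force: [0.1, -1.0, -0.1]
opening: 0.402
```

```bash
python3 -c "
from h import *
c=bot.capture('wrist');crop(c,240,130,160,140,4.5,'w19c.png')"
```

```text
(no output)
```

View pics/w19c.png

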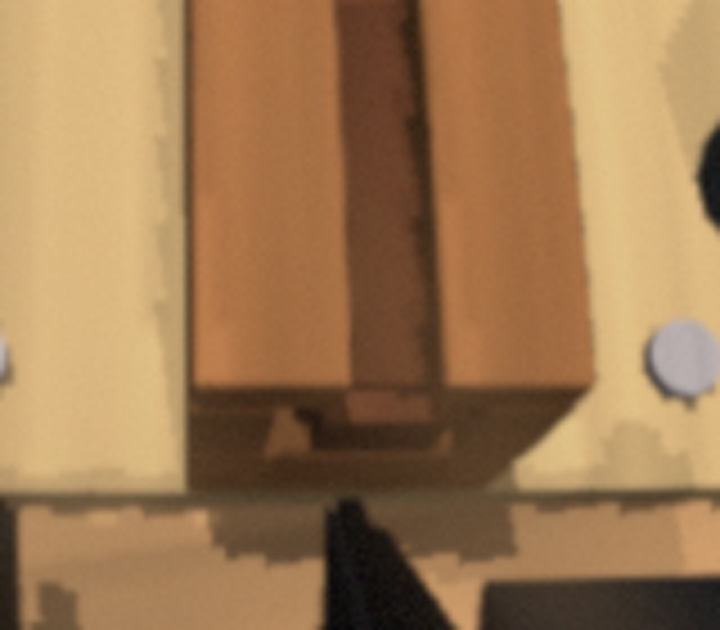

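Request:
servo_tool([
  [[0.005,-0.0012,0],[0,0,0],0.4],
  [[0.005,-0.001,0],[0,0,0],0.4],
  [[0.004,-0.0006,0],[0,0,0],0.4],
  [[0,0,0],[0,0,0],0.4],
])

```text
clock: 30.75
tool_pos: [529.1, 5.4, 37.5]
tcp_rot: [1.565, 1.047, -0.147]
force: [0.6, 0.6, -1.1]
opening: 0.397
```

```bash
python3 -c "
from h import *
c=bot.capture('wrist');crop(c,240,130,160,140,4.5,'w20c.png')"
```

```text
(no output)
```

View pics/w20c.png

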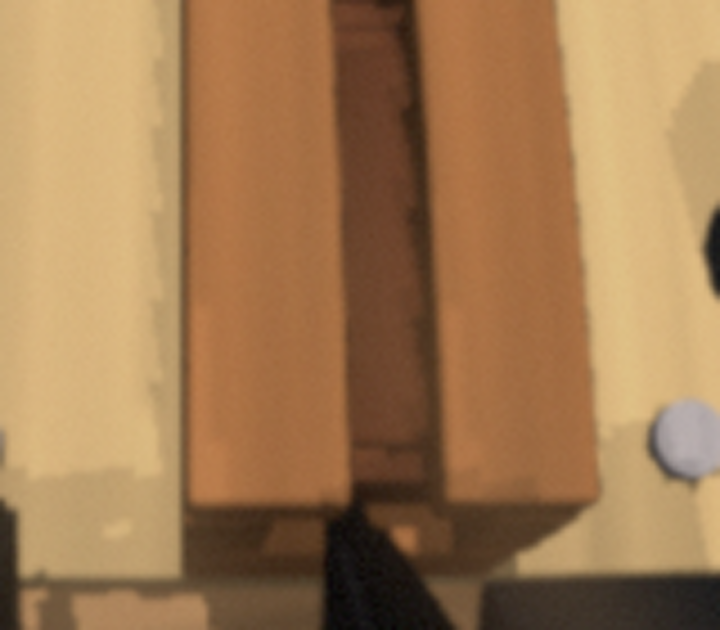

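Request:
servo_tool([
  [[0.003,-0.0004,-0.001],[0,0,0],0.4],
  [[0,0,0],[0,0,0],0.4],
  [[-0.02,0.003,0],[0,0,0],0.4],
  [[-0.02,0.003,0],[0,0,0],0.4],
  [[-0.01,0.0015,0.01],[0,0,0],0.4],
  [[0,0,0.0],[0,0,0],0.4],
])

```text
clock: 31.4
tool_pos: [481.5, 12.8, 47.2]
tcp_rot: [1.565, 1.045, -0.146]
force: [0.4, -0.1, 1.1]
opening: 0.402
```

```bash
python3 -c "
from h import *
c=bot.capture('wrist');crop(c,240,110,160,140,4.5,'w21c.png')"
```

```text
(no output)
```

View pics/w21c.png

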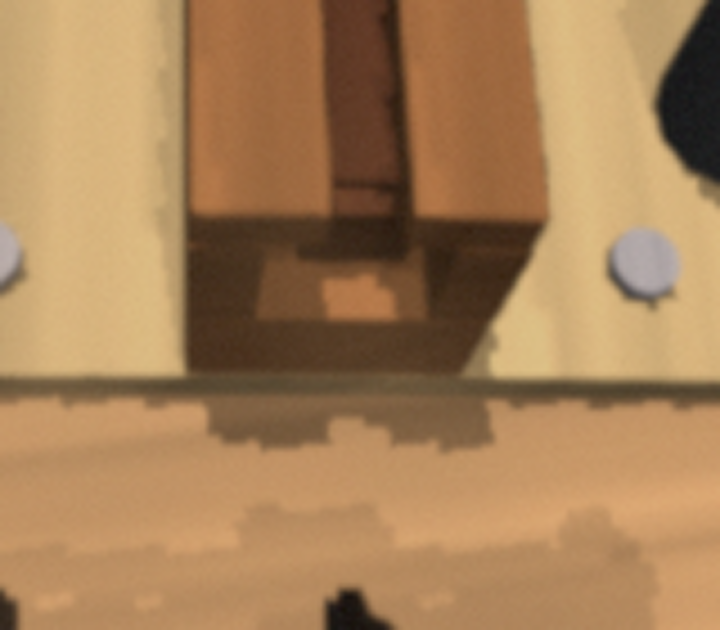

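The last peg now sits several mm inside the bore; the floor lip is visible around crop (350,290). Next I'll untilt and hover behind the plywood cover, taking the same relative view I used for the pins.

Request:
servo_tool([
  [[-0.005,0,0.03],[0.0191,0.1295,0],0.6],
  [[-0.005,0,0.035],[0.0191,0.1295,0],0.7],
  [[-0.005,0,0.04],[0.0191,0.1295,0],0.8],
  [[-0.005,0,0.04],[0.0191,0.1295,0],1],
  [[-0.004,-0.043,0],[0,0,0.018],1],
  [[-0.004,-0.043,0],[0,0,0.018],1],
  [[-0.004,-0.043,0],[0,0,0.018],1],
  [[-0.004,-0.043,0],[0,0,0.018],1],
  [[-0.004,-0.043,0],[0,0,0.018],1],
  [[-0.004,-0.043,0],[0,0,0.018],1],
  [[-0.004,-0.043,0],[0,0,0.018],1],
  [[-0.004,-0.043,0],[0,0,0.018],1],
  [[0,0,0],[0,0,0],1],
  [[0,0,0],[0,0,0],1],
  [[0,0,0],[0,0,0],1],
])

```text
clock: 32.95
tool_pos: [429.9, -330.8, 190.8]
tcp_rot: [-2.727, 1.57, 1.989]
force: [0.5, 0.1, -0.2]
opening: 0.997
```

```bash
python3 -c "
from h import *
o=bot.get_obs();print(o['tool_pos'],np.round(R.from_euler('xyz',o['tcp_rot']).as_matrix(),3))
c=bot.capture('wrist');cv2.imwrite('pics/w22.png',c['color'][:,:,::-1]);crop(c,150,60,240,170,3.3,'w22c.png')"
```

```text
[ 429.93505034 -330.82542807  190.82004014] [[-0.     1.     0.004]
 [ 0.001  0.004 -1.   ]
 [-1.    -0.    -0.001]]
```

View pics/w22.png

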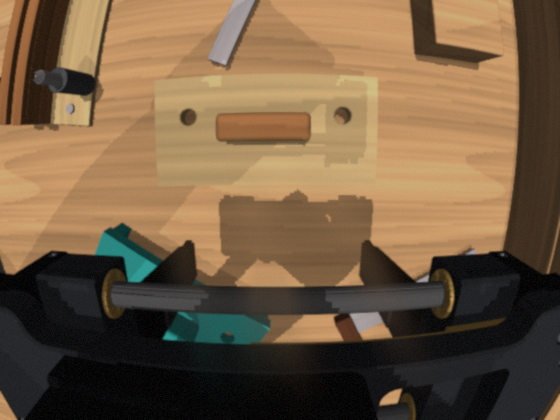

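View pics/w22c.png

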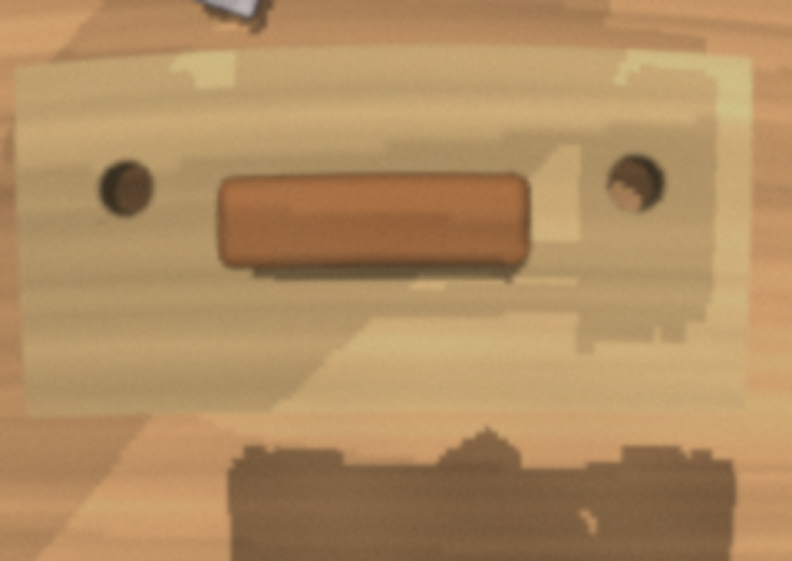

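```bash
python3 - <<'E'
from wfit import *
o=bot.get_obs();c=bot.capture("wrist")
L=lambda u,v:(u/3.3+150-.35,v/3.3+60-.35)
a=[((0,75,48),L(127,187)),((0,-75,48),L(636,184)),((40,110,48),L(16,67)),((40,-110,48),L(752,57)),((-68,-110,48),L(742,408)),((-68,110,48),L(28,415))]
h=[((0,40,90),L(218,176)),((0,-40,90),L(529,173)),((-24,-40,90),L(530,267)),((-24,40,90),L(221,269))]
wfit(c,o,a[:2],[517,-317,0]);wfit(c,o,a,[517,-317,0]);wfit(c,o,h,[517,-317,0]);wfit(c,o,a+h,[517,-317,0])
E
```

```text
[ 5.176977e+02 -3.174451e+02  2.900000e-03] [[-0.17, 0.0], [0.17, 0.0]]
[ 5.179102e+02 -3.174319e+02  7.800000e-03] [[-0.18, 0.16], [0.16, -0.6], [0.07, -0.17], [-0.37, -0.14], [0.27, 1.05], [0.06, -0.04]]
[ 5.175191e+02 -3.177470e+02  5.400000e-03] [[-0.79, -0.04], [1.24, -0.08], [0.72, 0.04], [-1.26, 0.11]]
[ 5.176984e+02 -3.175214e+02  7.300000e-03] [[-0.09, 0.33], [0.25, -0.33], [0.17, -0.03], [-0.26, 0.13], [0.3, 1.32], [0.11, 0.11], [-1.05, -0.15], [0.97, -0.39], [0.51, -0.27], [-1.47, -0.0]]
```

Cover fit: holes at px (188,116) and (342,115) give origin (517.7, -317.5), yaw 0.006 rad. The handle is orange wood on light ply, not turquoise. Turning the jaws across the handle's 24 mm.

Request:
servo_tool([
  [[0.0063,0.0011,0],[0,0,0.131],1],
  [[0.0063,0.0011,0],[0,0,0.131],1],
  [[0.0063,0.0011,0],[0,0,0.131],1],
  [[0.0063,0.0011,0],[0,0,0.131],1],
  [[0.0063,0.0011,0],[0,0,0.131],1],
  [[0.0063,0.0011,0],[0,0,0.131],1],
  [[0.0063,0.0011,0],[0,0,0.131],1],
  [[0.0063,0.0011,0],[0,0,0.131],1],
  [[0.0063,0.0011,0],[0,0,0.131],1],
  [[0.0063,0.0011,0],[0,0,0.131],0.8],
  [[0.0063,0.0011,-0.03],[0,0,0.131],0.7],
  [[0.0063,0.0011,-0.03],[0,0,0.131],0.7],
  [[0,0,0],[0,0,0],0.7],
  [[0,0,0],[0,0,0],0.7],
  [[0,0,0],[0,0,0],0.7],
])

```text
clock: 34.55
tool_pos: [506.1, -318.5, 133.5]
tcp_rot: [-0.673, 1.568, -0.669]
force: [-0.3, 0.0, 0.4]
opening: 0.702
```

```bash
python3 -c "
from h import *
o=bot.get_obs();print(o['tool_pos'],np.round(R.from_euler('xyz',o['tcp_rot']).as_matrix(),3),o['joint_positions'])
c=bot.capture('wrist');cv2.imwrite('pics/w23.png',c['color'][:,:,::-1])"
```

```text
[ 506.12562748 -318.49783421  133.47392178] [[ 0.002 -0.004  1.   ]
 [-0.002  1.     0.004]
 [-1.    -0.002  0.002]] [-6.51402617e-01  7.24754206e-02  1.84603079e+00 -5.52999169e-05
  1.22009677e+00 -6.55122435e-01]
```

View pics/w23.png

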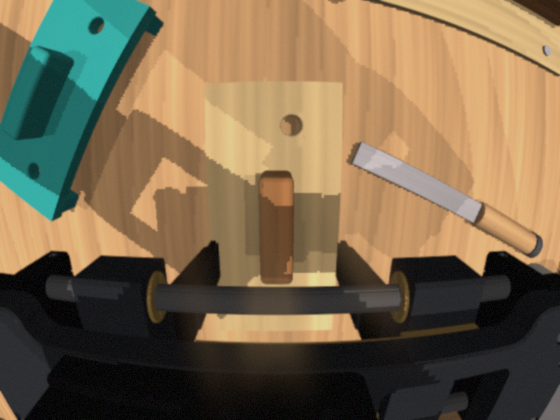

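Request:
servo_tool([
  [[0,0.001,-0.04],[0,0,0],0.7],
  [[0,0,-0.025],[0,0,0],0.7],
  [[0,0,-0.013],[0,0,0],0.7],
  [[0,0,0],[0,0,0],0.7],
  [[0,0,0],[0,0,0],0.7],
], squeeze=15)

```text
clock: 35.1
tool_pos: [506.1, -318.0, 55.0]
tcp_rot: [-0.664, 1.568, -0.659]
force: [-0.0, 0.0, -0.3]
opening: 0.7
```

Request:
servo_tool([
  [[0,0,0],[0,0,0],0.2],
  [[0,0,0],[0,0,0],0.2],
  [[0,0,0],[0,0,0],0.2],
  [[0,0,0],[0,0,0],0.2],
  [[0,0,0],[0,0,0],0.2],
  [[0,0,0],[0,0,0],0.1],
  [[0,0,0],[0,0,0],0],
  [[0,0,0],[0,0,0],0],
], squeeze=45)

```text
clock: 35.9
tool_pos: [505.2, -317.2, 53.3]
tcp_rot: [2.981, 1.571, 2.987]
force: [-0.7, -0.0, 0.5]
opening: 0.254
```

Request:
servo_tool([
  [[0,0,0.003],[0,0,0],0],
  [[0,0,0.008],[0,0,0],0],
  [[0,0,0.015],[0,0,0],0],
  [[0,0,0.02],[0,0,0],0],
  [[0,0,0.02],[0,0,0],0],
  [[0,0,0.02],[0,0,0],0],
  [[0,0,0.02],[0,0,0],0],
  [[0,0,0.015],[0,0,0],0],
  [[0,0,0.008],[0,0,0],0],
  [[0,0,0.003],[0,0,0],0],
  [[0,0,0],[0,0,0],0],
])

```text
clock: 37.0
tool_pos: [505.1, -317.1, 185.2]
tcp_rot: [2.551, 1.571, 2.556]
force: [0.1, -0.6, -4.7]
opening: 0.254
```

Request:
servo_tool([
  [[0.002,0.008,0],[0,0,-0.003],0],
  [[0.003,0.014,0],[0,0,-0.008],0],
  [[0.0045,0.021,0],[0,0,-0.011],0],
  [[0.0045,0.021,0],[0,0,-0.011],0],
  [[0.0045,0.021,0],[0,0,-0.011],0],
  [[0.0045,0.021,0],[0,0,-0.011],0],
  [[0.0045,0.021,0],[0,0,-0.011],0],
  [[0.0045,0.021,0],[0,0,-0.011],0],
  [[0.0045,0.021,0],[0,0,-0.011],0],
  [[0.0045,0.021,0],[0,0,-0.011],0],
  [[0.0045,0.021,0],[0,0,-0.011],0],
  [[0.0045,0.021,0],[0,0,-0.011],0],
  [[0.0045,0.021,0],[0,0,-0.011],0],
  [[0.004,0.02,0],[0,0,-0.011],0],
  [[0.003,0.014,0],[0,0,-0.007],0],
  [[0.001,0.006,0],[0,0,-0.003],0],
  [[0,0,0],[0,0,0],0],
  [[0,0,0],[0,0,0],0],
  [[0,0,0],[0,0,0],0],
])

```text
clock: 38.9
tool_pos: [567.5, -24.8, 185.1]
tcp_rot: [-2.517, 1.57, -2.666]
force: [0.5, 0.3, -4.7]
opening: 0.252
```

```bash
python3 -c "
from h import *
o=bot.get_obs();M=R.from_euler('xyz',o['tcp_rot']).as_matrix();print(o['tool_pos'],np.round(M,4),np.arctan2(M[1,2],M[0,2]))
for n in('wrist','scene','top'):
  c=bot.capture(n);cv2.imwrite('pics/%s24.png'%n,c['color'][:,:,::-1])"
```

```text
[567.52733557 -24.83366737 185.14636017] [[-4.000e-04  1.482e-01  9.890e-01]
 [-2.000e-04  9.890e-01 -1.482e-01]
 [-1.000e+00 -3.000e-04 -4.000e-04]] -0.14873795967866338
```

View pics/scene24.png

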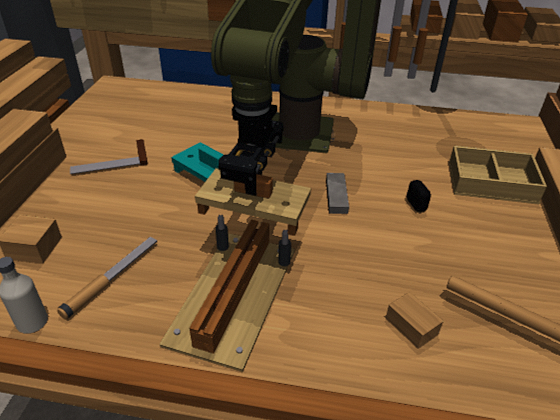

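View pics/wrist24.png

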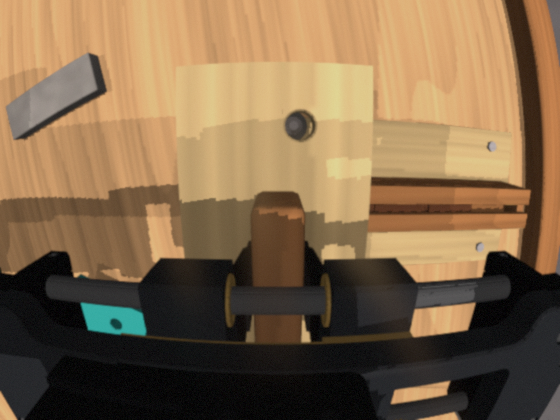

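```bash
python3 - <<'E'
from wfit import *
o=bot.get_obs();c=bot.capture("wrist");crop(c,260,95,80,60,8,'w24c.png')
M=R.from_euler('xyz',o['tcp_rot']).as_matrix()
# hole L: cover frame (0,75,18): TCP at cover (-12.5,.3,23.3)
th=-.1475;C,S=np.cos(th),np.sin(th)
def W(x,y): return np.array([o["tool_pos"][0]+C*(x+12.5)-S*(y-.3),o["tool_pos"][1]+S*(x+12.5)+C*(y-.3)])
for z in(18,0): print("hole",z,wproj(c,[*W(0,75),o["tool_pos"][2]-23.3+z],o))
print("pin tip",wproj(c,[531+C*50-S*75,-19.4+S*50+C*75,110],o))
E
```

```text
hole 18 [[299.85321534 124.4440185 ]]
hole 0 [[297.82106943 125.0360775 ]]
pin tip [[294.20319414 125.95896007]]
```

View pics/w24c.png

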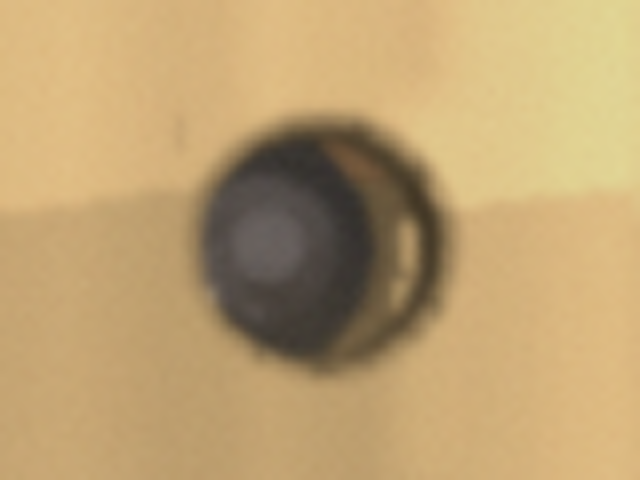

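The left pin tip is visible through the left hole, concentric to about 1 mm. Trimming slightly and starting the lowering.

Request:
servo_tool([
  [[-0.0004,0.001,-0.003],[0,0,0],0],
  [[0,0,-0.006],[0,0,0],0],
  [[0,0,-0.008],[0,0,0],0],
  [[0,0,-0.008],[0,0,0],0],
  [[0,0,-0.008],[0,0,0],0],
  [[0,0,-0.008],[0,0,0],0],
  [[0,0,-0.005],[0,0,0],0],
  [[0,0,0],[0,0,0],0],
  [[0,0,0],[0,0,0],0],
])

```text
clock: 40.0
tool_pos: [567.4, -23.2, 139.4]
tcp_rot: [0.231, 1.571, 0.083]
force: [-0.3, 0.5, -5.1]
opening: 0.252
```

```bash
python3 - <<'E'
from wfit import *
o=bot.get_obs();c=bot.capture("wrist");crop(c,260,85,80,60,8,'w25c.png')
s=bot.capture("scene");crop(s,180,140,150,120,5,'s25c.png')
E
```

```text
(no output)
```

View pics/w25c.png

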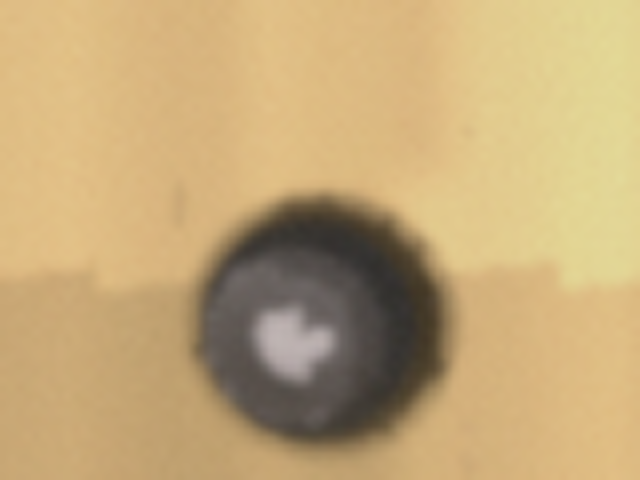

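View pics/s25c.png

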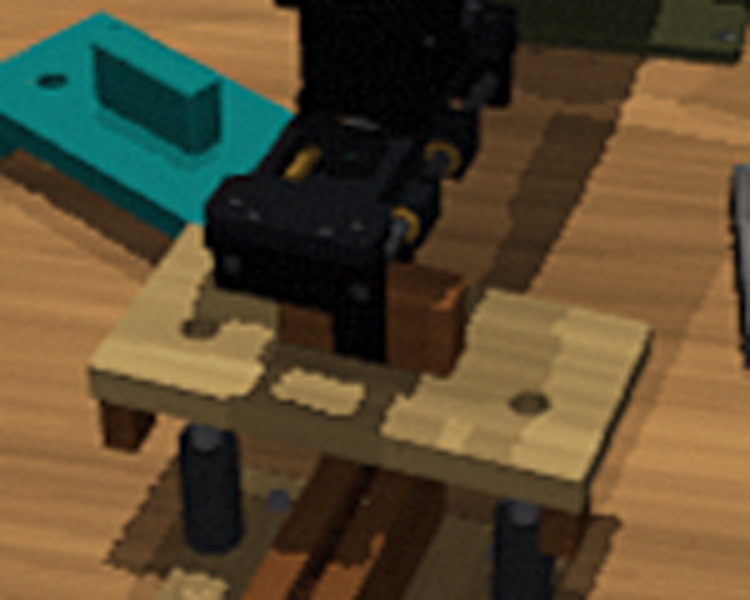

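```bash
python3 - <<'E'
from wfit import *
o=bot.get_obs();c=bot.capture("wrist")
L=lambda u,v:(u/8+260-.44,v/8+85-.44)
h=wray(c,*L(322,323),o["tool_pos"][2]-5.3,o);p=wray(c,*L(293,342),110,o)
d=p-h;C,S=np.cos(-.148),np.sin(-.148)
print(h,p,"pin-hole in mag frame",C*d[0]+S*d[1],-S*d[0]+C*d[1])
E
```

```text
[590.99532181  48.55822171 134.66642501] [590.30852072  47.62598111 110.        ] pin-hole in mag frame -0.541824499152092 -1.023325213901822
```

Request:
servo_tool([
  [[-0.0006,-0.0007,-0.002],[0,0,0],0],
  [[0,0,-0.003],[0,0,0],0],
  [[0,0,-0.003],[0,0,0],0],
  [[0,0,-0.003],[0,0,0],0],
  [[0,0,-0.003],[0,0,0],0],
  [[0,0,-0.002],[0,0,0],0],
  [[0,0,0],[0,0,0],0],
])

```text
clock: 40.85
tool_pos: [566.8, -23.8, 123.0]
tcp_rot: [2.04, 1.571, 1.892]
force: [0.8, 0.4, -6.3]
opening: 0.251
```

```bash
python3 - <<'E'
from wfit import *
print(bot.get_obs()["wrist_torque"])
s=bot.capture("scene");crop(s,180,140,150,120,5,'s26c.png')
c=bot.capture("wrist");crop(c,260,80,80,60,8,'w26c.png')
E
```

```text
[ 0.02159474 -0.22743028  0.06497359]
```

View pics/s26c.png

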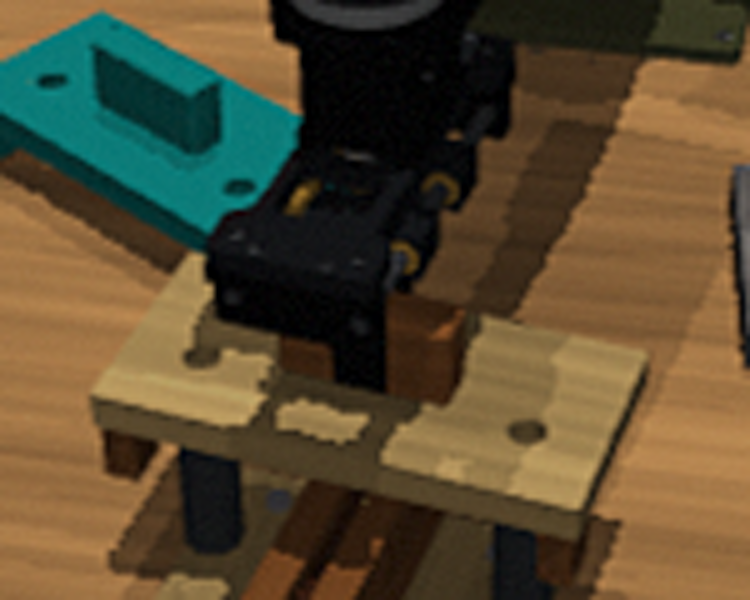

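View pics/w26c.png

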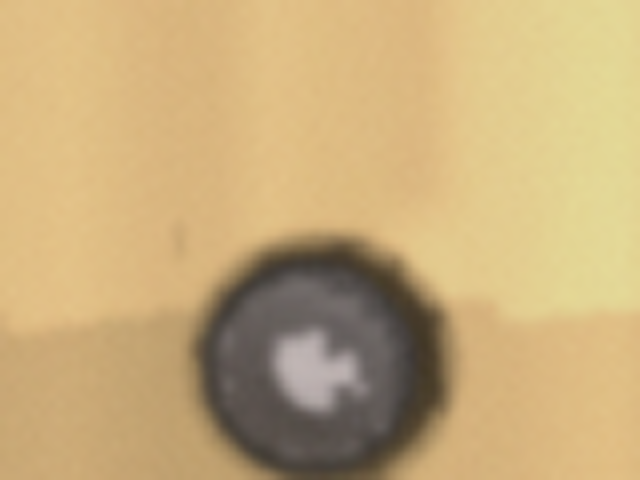

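Request:
servo_tool([
  [[0,0,-0.002],[0,0,0],0],
  [[0,0,-0.002],[0,0,0],0],
  [[0,0,-0.002],[0,0,0],0],
  [[0,0,-0.002],[0,0,0],0],
  [[0,0,-0.002],[0,0,0],0],
  [[0,0,-0.002],[0,0,0],0],
  [[0,0,0],[0,0,0],0],
])

```text
clock: 41.65
tool_pos: [566.8, -23.9, 111.1]
tcp_rot: [0.412, 1.571, 0.264]
force: [1.5, 0.1, -5.8]
opening: 0.247
```

```bash
python3 - <<'E'
from wfit import *
o=bot.get_obs();print(o["wrist_torque"],o["force"])
c=bot.capture("wrist");crop(c,260,80,80,60,8,'w27c.png')
s=bot.capture("scene");crop(s,180,140,150,120,5,'s27c.png')
E
```

```text
[ 0.10759533 -0.41944328  0.13580678] [ 1.48911    0.0677661 -5.7605308]
```

View pics/w27c.png

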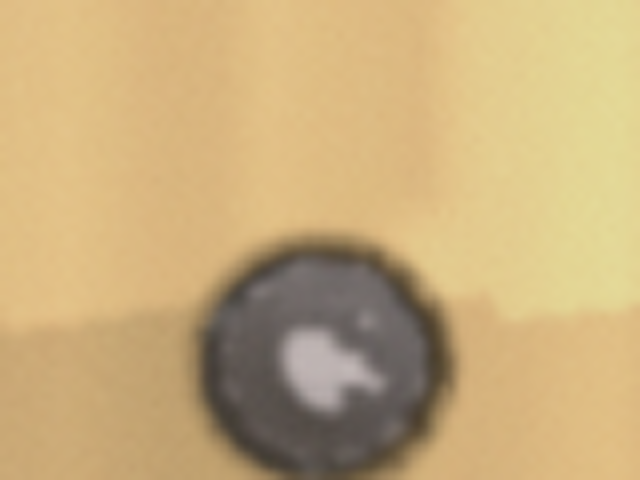

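View pics/s27c.png

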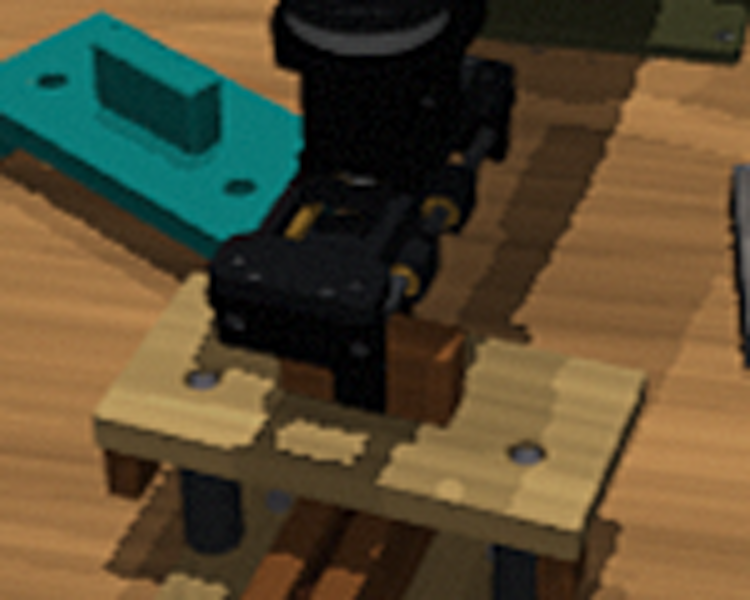

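Both pins are now through their holes. Continuing slowly with a 0.5 mm relief along +x.

Request:
servo_tool([
  [[0.0005,0,-0.002],[0,0,0],0],
  [[0,0,-0.002],[0,0,0],0],
  [[0,0,-0.002],[0,0,0],0],
  [[0,0,-0.002],[0,0,0],0],
  [[0,0,-0.002],[0,0,0],0],
  [[0,0,-0.002],[0,0,0],0],
  [[0,0,-0.001],[0,0,0],0],
  [[0,0,0],[0,0,0],0],
])

```text
clock: 42.55
tool_pos: [567.1, -23.9, 98.1]
tcp_rot: [3.141, 1.57, 2.993]
force: [-0.0, 0.2, -4.8]
opening: 0.25
```

Request:
servo_tool([
  [[0,0,-0.001],[0,0,0],0],
  [[0,0,-0.001],[0,0,0],0],
  [[0,0,-0.001],[0,0,0],0],
  [[0,0,-0.001],[0,0,0],0],
  [[0,0,0],[0,0,0],0],
])

```text
clock: 43.05
tool_pos: [567.1, -23.9, 94.1]
tcp_rot: [3.136, 1.57, 2.988]
force: [-0.1, -0.4, -5.9]
opening: 0.252
```

Request:
servo_tool([
  [[0,0,-0.0005],[0,0,0],0],
  [[0,0,-0.0005],[0,0,0],0],
  [[0,0,-0.0005],[0,0,0],0],
  [[0,0,0],[0,0,0],0],
])

```text
clock: 43.45
tool_pos: [567.4, -23.9, 93.4]
tcp_rot: [-0.174, 1.571, -0.322]
force: [-1.5, 0.2, -1.5]
opening: 0.247
```

Request:
servo_tool([
  [[0,0,-0.0005],[0,0,0],0],
  [[0,0,-0.0005],[0,0,0],0],
  [[0,0,0],[0,0,0],0],
])

```text
clock: 43.75
tool_pos: [567.4, -23.9, 93.4]
tcp_rot: [-2.234, 1.571, -2.382]
force: [-6.1, 1.5, 5.7]
opening: 0.252
```

```bash
python3 - <<'E'
from wfit import *
o=bot.get_obs();print(o["wrist_torque"],o["force"],o["tool_pos"])
s=bot.capture("scene");crop(s,180,140,150,140,5,'s28c.png')
E
```

```text
[0.04253079 0.83244111 0.02423781] [-6.11164024  1.53294551  5.67689436] [567.35464495 -23.94719633  93.36109246]
```

View pics/s28c.png

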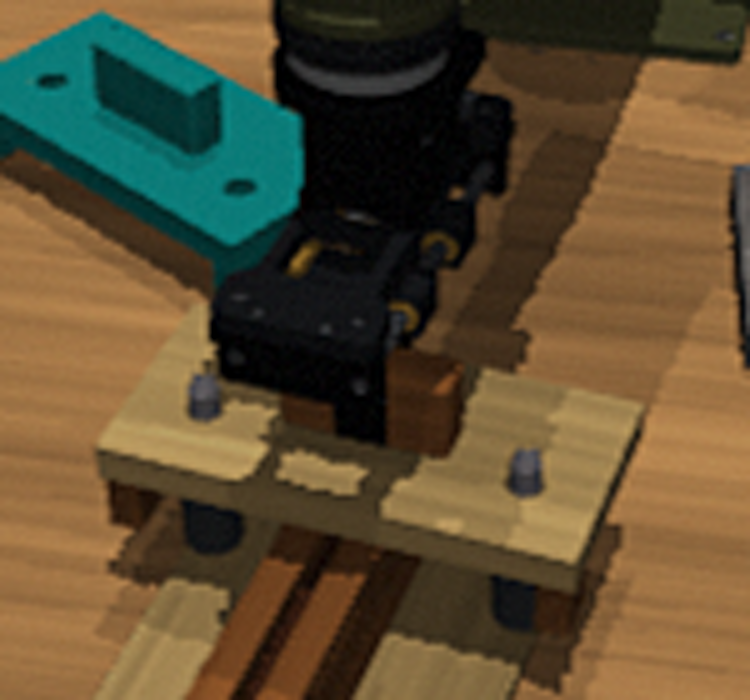

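Contact at the expected height (TCP 93.4 against 93.3 computed). Relaxing the load, releasing and withdrawing straight up.

Request:
servo_tool([
  [[-0.0004,0.0001,0.0005],[0,0,0],0],
  [[0,0,0],[0,0,0],0],
  [[0,0,0],[0,0,0],0.3],
  [[0,0,0],[0,0,0],0.45],
  [[0,0,0],[0,0,0],0.6],
  [[0,0,0],[0,0,0],0.6],
  [[0,0,0],[0,0,0],0.6],
  [[0,0,0.01],[0,0,0],0.6],
  [[0,0,0.03],[0,0,0],0.6],
  [[0,0,0.045],[0,0,0],0.6],
  [[0,0,0.045],[0,0,0],0.6],
])

```text
clock: 44.9
tool_pos: [566.3, -23.7, 223.9]
tcp_rot: [3.096, 1.57, 2.948]
force: [1.1, 0.7, -0.2]
opening: 0.601
```

Request:
servo_tool([
  [[-0.04,-0.02,0.02],[0,0,0],0.6],
  [[-0.04,-0.02,0.02],[0,0,0],0.6],
  [[-0.03,-0.03,0.02],[0,0,0],0.6],
  [[-0.01,-0.045,0],[0,0,0],0.6],
  [[0,-0.045,0],[0,0,0],0.6],
  [[0,-0.045,0],[0,0,0],0.6],
  [[0,-0.045,0],[0,0,0],0.6],
  [[0,-0.045,0],[0,0,0],0.6],
  [[0,0,0],[0,0,0],0.6],
])

```text
clock: 45.8
tool_pos: [446.1, -323.0, 282.6]
tcp_rot: [-1.646, 1.569, -1.799]
force: [0.3, 0.4, 0.3]
opening: 0.601
```

```bash
python3 - <<'E'
from wfit import *
s=bot.capture("scene");crop(s,170,180,150,120,5,'s29c.png');cv2.imwrite('pics/s29.png',s['color'][:,:,::-1])
c=bot.capture("top");crop(c,230,60,130,190,3,'t29c.png')
E
```

```text
(no output)
```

View pics/s29c.png

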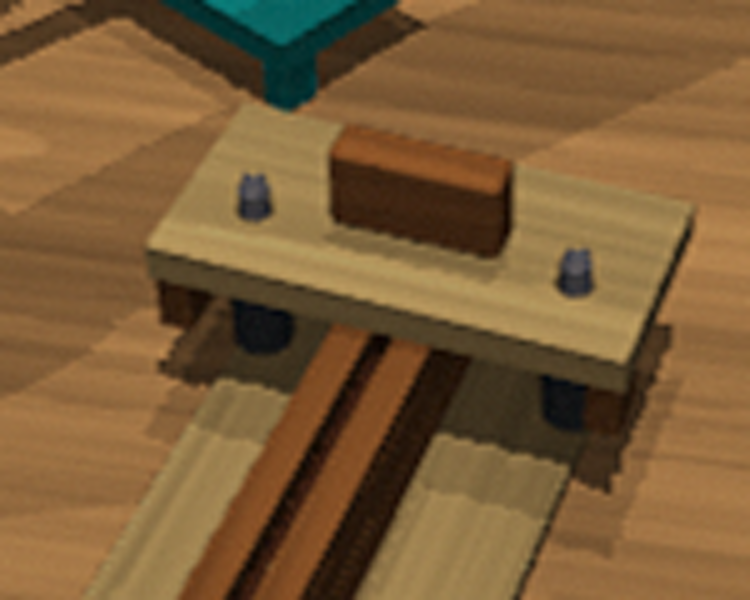

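View pics/t29c.png

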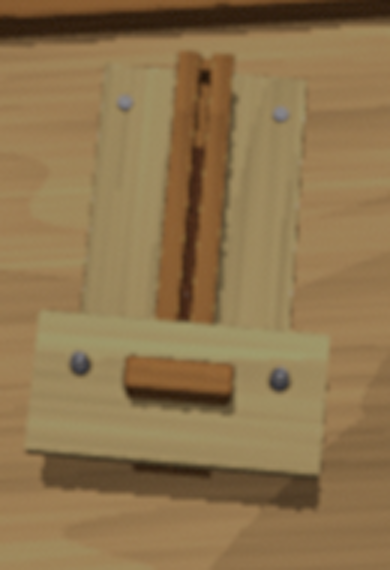

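View pics/s29.png

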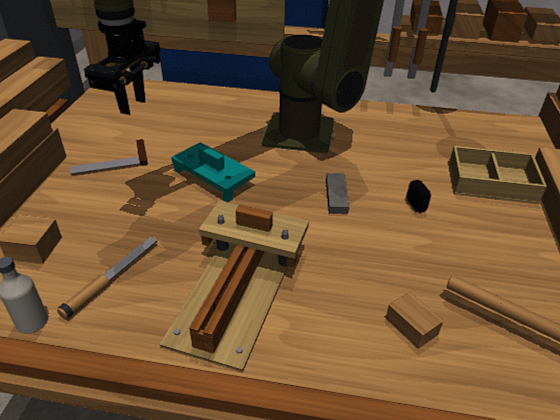

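```bash
python3 -c "
from station import bot
bot.finish_job()"
```

```text
the job is handed in; nothing more can be done
```

I loaded all four pegs on the bench into the tube, lowered the plywood cover onto both guide pins, and handed the job in at about 46 s. I saw no fifth peg in the top or scene views.

**Pegs:** One peg was knocked about 3 cm aside during the run, so I measured it again before gripping it. I pushed the last peg a few millimetres past the mouth with one tilted fingertip. A close view afterwards showed it inside the bore with nothing sticking out.

**Cover:** I carried it by its handle and lowered it in small steps, watching a pin through its hole. It seated at tool height 93.4 mm, against 93.3 mm computed. I then released it and withdrew straight up.

**Last checks:** Both pins stick out through the plate by about the same height, the plate looks level, and the gate is on the mouth side of the tube. The other objects look undisturbed. The force readings I saw at the end of moves stayed under about 7 N.

**Disagreements:** The top and scene cameras disagreed by 4 to 6 mm on the magazine's position, so I used the wrist camera for the fits. I could not see the gate's gap to the mouth directly after closing.

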